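Sort the strays on the packing table

ROBOT

A 6-joint arm with a two-finger parallel gripper is mounted at the origin on the work surface. World frame = base frame: x ahead of the robot, y to its left, z up, the work surface at z = 0. Lengths are in m, angles in rad, forces in N, time in s.
With the tool pointing down it reaches from about 0.25 to 0.725 m from the base axis. Payload 4 kg.
Tool frame: the origin (TCP) lies on the centre line of the jaws, within the pads' length; the fingertips stand 11 mm ahead of it and the grasp point (between the pads) lies 8 mm behind it (tip_extent is the distance from the TCP to the fingertips, in m); z points along the fingers, y is the line along which they close (so a half turn about z gives the same grasp; the last joint's range is limited). The gripper opens to 85 mm and grips with 20 to 120 N. Pads are 22 mm wide; open, the fingers measure 114 mm over their backs; the gripper's body (76 mm by 85 mm) begins 54 mm behind the grasp point. The pads swing forward as they close: fully open they stand 13 mm farther back than shut.
Start: joints at [1.264, 0.241, 0.005, 1.335, 0, 1.571], TCP at [0.151, 0.477, 0.242] pointing down, gripper open.
Joint ranges: [-2.72, 2.72], [-1.05, 1.87], [-1.09, 1.28], [-1.99, 2.15], [-1.42, 1.44], [-3.14, 3.14]. Speed limits (rad/s): [2.79, 2.79, 3.14, 3.14, 3.14, 3.14].

INTERFACE

Orientations are given as a rotation vector (axis times angle).
In Python, from workcell import * gives the robot as it stands.
- The arm moves only by the tool drive_tool, never from a script. Its arguments are lists of equal length, an entry for each row: "dp": the shift along the tool's x, y, z in cm, a list of three; "delta_rot": the turn, a rotation vector about the tool's x, y, z in degrees, a list of three; "claw": the finger opening in cm, from 0 to 8.54. In form: {"dp": [[dx, dy, dz], ...], "delta_rot": [[rx, ry, rz], ...], "claw": [claw, ...]}. A call has 1 to 5 rows; each row is the pose to reach, as a shift and turn from the pose commanded when the call began, along the tool's axes at that moment; what a row does not reach only later rows make up. A row lasts 1/12 s, in which the tool goes at most 41.7 mm and 7.16 degrees, less where a joint would pass 70% of its speed; a pose out of reach is approached as far as the arm can. A call with a gripper value outside its range is refused whole. The fingers move at their own pace and stop on an object; "grip_force" is the grip in N (left out, the last holds). Time passes only in rows, so rows that repeat a pose let the fingers close. It gives the time, the measured TCP pose, the force, the opening and the grip force at its end, in the units of the state.
- get_state(): the state, without advancing time (a new reading comes with each control period).
- camera(name): name is "scene" or "side" or "wrist"; returns a dict with "pixels" (400x640x3 uint8, red, green, blue), "camera_matrix" (3x3 intrinsics, pixels), "rvec" (rotation vector, rad) and "tvec" (3), from world to camera coordinates, as OpenCV has them. Camera axes: x right, y down, z forward; pixel columns grow to the right and rows downward; lengths in m; the calibration is good to about 2 mm. A picture is of the moment at which its call begins. There is no depth.
- finish_job(): hands the job in; it is judged then, once.
Trained networks look in a picture, given as the dict that the camera call returned (one of the last four; its "shot" number tells which), for a name from the list of things; names that differ only in an ending like _2 or _b are one class to them, and where a whole thing is asked for, a point or a joint stands for the part that bears it (a point fixed in the world has none). Each returns a list of dicts, best first, with "p" (0 to 1); they miss things now and then, are a little off and sometimes report something else, mostly with a low value. They report only what shows in the picture. A call takes as long as a camera call. They do not tell look-alikes from the thing itself.
- trace(picture, name): "mask" (400x640 bool, what is visible of it) and "at" ([row, column] in pixels, amid what is visible of it).
- spot_point(picture, name): "at" ([row, column] in pixels: a listed point, or the origin of a listed thing).
The state is a dict: "t": time; "joint_positions": joint angles; "dq": joint speeds; "tau": joint torques, N m; "position": TCP position; "ee_rot": TCP orientation; "force": force on the tool from outside, world axes, zero at the start; "torque": the same for the moment, N m; "grip_width": opening from 0.0 (shut) to 1.0 (fully open); "finger_force": force on a finger pad.
Only numpy, scipy, OpenCV 4.12 (cv2) and the standard library are available. Lean on these libraries where they do the work, as an engineer would, in place of code of your own. Each camera call takes 0.05 s, during which the arm holds its last target. There are 200 camera calls.

TASK

Sort the five stray goods on the packing table into the packaging where each belongs: stand the squat jar in the free bay of the jar tray and the tall folding box in the free bay of its tray. Of the three look-alike canisters only one is filled; find it by its weight and stand it in the empty cell of the partitioned cardboard carton, and stand the two empty canisters in the blue crate. Everything must end upright on the floor of its tray, let go, and none of the five may be tipped over on the way.

Things in the scene. Friction and masses are not known exactly. Their poses are not given: they have to be found in the camera images.
- canister_a: One of three look-alike closed canisters, standing loose: black tin, thin gold bands, gold-rimmed lid; cylinder 52 mm diameter, 100 mm tall. Origin: centre of underside, z up. One of the three is filled (about 0.30 kg), two are empty (about 0.07 kg each): not to be seen, only felt by weight when lifted
- canister_b: One of three look-alike closed canisters, standing loose: black tin, thin gold bands, gold-rimmed lid; cylinder 52 mm diameter, 100 mm tall. Origin: centre of underside, z up. One of the three is filled (about 0.30 kg), two are empty (about 0.07 kg each): not to be seen, only felt by weight when lifted
- canister_c: One of three look-alike closed canisters, standing loose: black tin, thin gold bands, gold-rimmed lid; cylinder 52 mm diameter, 100 mm tall. Origin: centre of underside, z up. One of the three is filled (about 0.30 kg), two are empty (about 0.07 kg each): not to be seen, only felt by weight when lifted
- jar: Loose squat white screw-lid jar, standing: cylinder 56 mm diameter, 48 mm tall, about 0.11 kg. Origin: centre of underside, z up
- box: Loose upright folding box of stiff board, white with a pale band: 38 mm along its x, 46 mm along its y, 95 mm tall, about 0.09 kg. Origin: centre of underside, z up
- carton: Brown cardboard carton, fixed, 78 (x) by 224 mm (y), walls 55 mm high; partitions (51 mm high) make three 70 x 70 mm cells in a row along y. Cells at y = 0 and y = -73 mm hold canisters (fixed, tops at 103 mm); the empty cell's centre is x = 0, y = +73 mm. Cell floor 3 mm above the table. Origin: centre of underside, z up
- crate: Empty blue plastic crate with slotted sides, fixed: 130 (x) by 190 mm (y), walls 5 mm thick and 50 mm high, undivided, floor 5 mm above the table; room for two canisters side by side along y. Origin: centre of underside, z up
- box_tray: Brown cardboard tray, fixed, 68 (x) by 143 mm (y), walls 40 mm high; a partition makes two bays along y, each 60 (x) by 66 mm (y). The bay at y = -34.5 mm holds a folding box (fixed, top at 98 mm, its 38 mm along x); the empty bay's centre is x = 0, y = +34.5 mm. Floor 3 mm above the table. Origin: centre of underside, z up
- jar_tray: Shallow grey tray, fixed, 84 (x) by 163 mm (y), walls 18 mm high; a partition makes two bays along y, each 76 x 76 mm. The bay at y = -39.5 mm holds a squat jar (fixed, top at 51 mm); the empty bay's centre is x = 0, y = +39.5 mm. Floor 3 mm above the table. Origin: centre of underside, z up
Things that resemble listed ones, but are neither listed nor needed, are in the scene too. What is shaped like the box but orange is not meant.

How it is judged:
At the end, for the whole second after the job is handed in: Filled canister (weighs over 1.7 N on it) in the carton's empty cell, jar and folding box in their trays' empty bays (within 15 mm of bay centre each way), both empties in the crate (within 40 mm across, 70 mm along); all on the tray floor (within 12 mm), upright within 0.12 rad, at rest ((((x of canister_a in the frame of carton between -0.015 and 0.015 m and y of canister_a in the frame of carton between 0.058 and 0.088 m and z of canister_a in the frame of carton below 0.012 m and angle between canister_a's own z axis and vertical below 0.12 rad and linear speed of canister_a below 0.03 m/s and angular speed of canister_a below 0.3 rad/s) and contact force between canister_a and carton above 1.7 N) or ((x of canister_a in the frame of crate between -0.04 and 0.04 m and y of canister_a in the frame of crate between -0.07 and 0.07 m and z of canister_a in the frame of crate below 0.012 m and angle between canister_a's own z axis and vertical below 0.12 rad and linear speed of canister_a below 0.03 m/s and angular speed of canister_a below 0.3 rad/s) and contact force between canister_a and crate below 1.7 N)) and (((x of canister_b in the frame of carton between -0.015 and 0.015 m and y of canister_b in the frame of carton between 0.058 and 0.088 m and z of canister_b in the frame of carton below 0.012 m and angle between canister_b's own z axis and vertical below 0.12 rad and linear speed of canister_b below 0.03 m/s and angular speed of canister_b below 0.3 rad/s) and contact force between canister_b and carton above 1.7 N) or ((x of canister_b in the frame of crate between -0.04 and 0.04 m and y of canister_b in the frame of crate between -0.07 and 0.07 m and z of canister_b in the frame of crate below 0.012 m and angle between canister_b's own z axis and vertical below 0.12 rad and linear speed of canister_b below 0.03 m/s and angular speed of canister_b below 0.3 rad/s) and contact force between canister_b and crate below 1.7 N)) and (((x of canister_c in the frame of carton between -0.015 and 0.015 m and y of canister_c in the frame of carton between 0.058 and 0.088 m and z of canister_c in the frame of carton below 0.012 m and angle between canister_c's own z axis and vertical below 0.12 rad and linear speed of canister_c below 0.03 m/s and angular speed of canister_c below 0.3 rad/s) and contact force between canister_c and carton above 1.7 N) or ((x of canister_c in the frame of crate between -0.04 and 0.04 m and y of canister_c in the frame of crate between -0.07 and 0.07 m and z of canister_c in the frame of crate below 0.012 m and angle between canister_c's own z axis and vertical below 0.12 rad and linear speed of canister_c below 0.03 m/s and angular speed of canister_c below 0.3 rad/s) and contact force between canister_c and crate below 1.7 N)) and x of jar in the frame of jar_tray between -0.015 and 0.015 m and y of jar in the frame of jar_tray between 0.0245 and 0.0545 m and z of jar in the frame of jar_tray below 0.012 m and angle between each of jar, box's own z axis and vertical below 0.12 rad and linear speed of each of jar, box below 0.03 m/s and angular speed of each of jar, box below 0.3 rad/s and x of box in the frame of box_tray between -0.015 and 0.015 m and y of box in the frame of box_tray between 0.0195 and 0.0495 m and z of box in the frame of box_tray below 0.012 m); the robot touches nothing.
It fails at once if one of the five goods is tipped over (leans more than 0.7 rad) (angle between any of canister_a, jar, canister_b, canister_c, box's own z axis and vertical above 0.7 rad).
It also fails if it takes over 144 s, if anything falls off the work surface, if the arm or the gripper's body presses on something with over 40 N, if the wrist force passes 120 N, or if a joint passes its speed limit or range.

## Working session

There is one attempt and no reset: what is moved stays moved. The work goes in short steps, Python scripts to look and compute and a tool call to move; the robot and the scene stay as the last step left them, time stands still between calls to the robot, and variables do not carry over. Pictures are saved under pics/ and viewed, at most 14 in all, crops included, and the job is handed in when it is done.

Besides the shell and the picture viewer there is one more tool, called by a JSON object that holds its "method" and its "body". drive_tool: Moves the arm, as the interface text tells. Its arguments: {"type":"object","properties":{"dp":{"type":"array","items":{"type":"array","items":{"type":"number"}}},"delta_rot":{"type":"array","items":{"type":"array","items":{"type":"number"}}},"claw":{"type":"array","items":{"type":"number"}},"grip_force":{"type":"number"}},"required":["dp","delta_rot","claw"]}

```bash
mkdir -p pics; ls; cat > h.py <<'E'
from workcell import *
import numpy as np, cv2
def cam(n):
    p=camera(n); return p
def save(p,f): cv2.imwrite('pics/'+f,np.ascontiguousarray(p['pixels'][:,:,::-1]))
def ray(p,rc,z):
    R=cv2.Rodrigues(np.array(p['rvec'],float))[0]; t=np.array(p['tvec'],float).ravel()
    d=R.T@np.linalg.solve(np.array(p['camera_matrix']),[rc[1],rc[0],1.]); o=-R.T@t
    return (o+d*(z-o[2])/d[2])
def proj(p,pts):
    return cv2.projectPoints(np.array(pts,float).reshape(-1,3),np.array(p['rvec'],float),np.array(p['tvec'],float),np.array(p['camera_matrix'],float),None)[0].reshape(-1,2)
E
python3 - <<'E'
from h import *
print(get_state())
for n in ['scene','side']:
    p=cam(n); save(p,n+'0.png')
    print(n,p['shot'] if 'shot' in p else '', -cv2.Rodrigues(np.array(p['rvec'],float))[0].T@np.array(p['tvec']).ravel())
    for k in ['canister_a','jar','box','carton','crate','box_tray','jar_tray']:
        for d in spot_point(p,k):
            print(k,round(d['p'],2),np.round(d['at']),np.round(ray(p,d['at'],0)[:2],3))
E
```

```text
pics
{'t': 0.0, 'joint_positions': array([ 1.26401900e+00,  2.41391218e-01,  3.70522432e-03,  1.33520669e+00,
       -2.21815217e-05,  1.57079197e+00]), 'dq': array([ 0.00027401,  0.00172998, -0.00125181,  0.00124354, -0.00098505,
       -0.00042161]), 'tau': array([-3.03669012e-04, -3.72317612e+01,  2.52408975e+01,  1.69034681e-02,
       -3.30704360e-06, -5.14867338e-06]), 'position': array([0.1508126 , 0.47606174, 0.24141656]), 'ee_rot': array([-0.47994463, -3.10441174,  0.0032593 ]), 'force': array([ 0.2055955 , -0.17816516, -0.9135545 ]), 'torque': array([-0.02878782,  0.00102687, -0.01350385]), 'finger_force': 0.0, 'grip_width': 1.0010310640664837}
scene 1 [ 1.01051414 -0.37602659  0.90953217]
canister_a 0.88 [222. 269.] [ 0.44  -0.123]
canister_a 0.8 [210. 313.] [ 0.47  -0.013]
canister_a 0.79 [142. 376.] [0.369 0.267]
jar 0.78 [182. 361.] [0.462 0.142]
jar 0.57 [280. 315.] [ 0.633 -0.114]
box 0.96 [238. 200.] [ 0.392 -0.285]
box 0.77 [208. 180.] [ 0.285 -0.29 ]
box 0.27 [183. 360.] [0.465 0.139]
carton 0.96 [226. 394.] [0.618 0.129]
crate 0.86 [301. 197.] [ 0.536 -0.359]
box_tray 0.96 [282. 314.] [ 0.637 -0.12 ]
jar_tray 0.66 [212. 314.] [ 0.475 -0.013]
jar_tray 0.56 [169. 440.] [0.541 0.351]
side 2 [0.37373866 0.74763502 0.76503574]
canister_a 0.76 [323. 348.] [0.365 0.265]
canister_a 0.68 [217. 307.] [ 0.475 -0.006]
canister_a 0.33 [130. 298.] [ 0.54  -0.358]
jar 0.81 [264. 305.] [0.462 0.132]
box 0.92 [145. 349.] [ 0.392 -0.295]
box 0.83 [152. 388.] [ 0.285 -0.274]
carton 0.58 [256. 235.] [0.613 0.126]
crate 0.74 [130. 295.] [ 0.549 -0.357]
crate 0.26 [258. 236.] [0.612 0.131]
box_tray 0.72 [178. 248.] [ 0.639 -0.13 ]
jar_tray 0.82 [352. 247.] [0.541 0.342]
```

View pics/scene0.png

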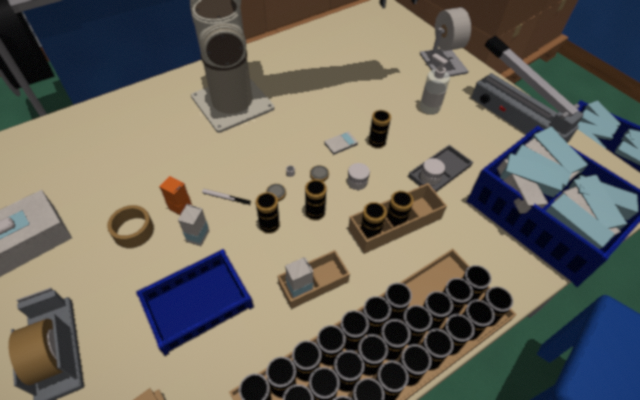

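View pics/side0.png

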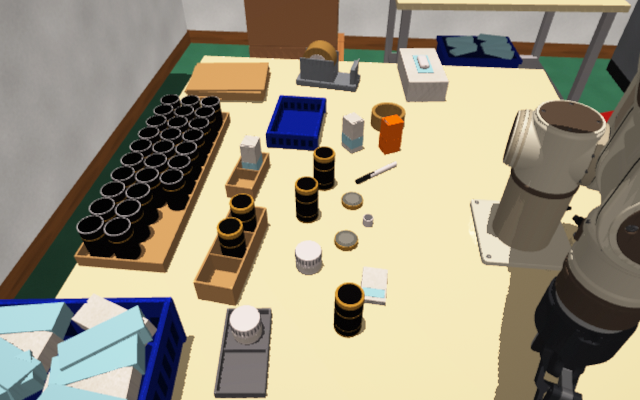

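The scene view shows three loose canisters at (row 222, col 269), (210, 313) and (130, 380), and the jar at (176, 358). The white box with the pale band is at (225, 193). The orange box at (195, 175) is the decoy. The canisters near (215, 373) and (205, 400) are the carton's fixed ones. The discs at (172, 319) and (192, 276) are only lids.

Next I'll fit silhouettes in both views.

```bash
cat > fit.py <<'E'
from h import *
from scipy.optimize import minimize
def cyl(r,z0,z1):
    a=np.linspace(0,2*np.pi,40); return np.array([[r*np.cos(t),r*np.sin(t),z] for t in a for z in(z0,z1)])
def blk(sx,sy,z0,z1,cx=0,cy=0): return np.array([[cx+i*sx/2,cy+j*sy/2,z] for i in(-1,1) for j in(-1,1) for z in(z0,z1)])
def place(P,q):
    c,s=np.cos(q[2]),np.sin(q[2]); return np.c_[c*P[:,0]-s*P[:,1]+q[0],s*P[:,0]+c*P[:,1]+q[1],P[:,2]]
S=4
def fill(im,p,P,v):
    h=cv2.convexHull(proj(p,P).astype(np.float32)); cv2.fillConvexPoly(im,np.round((h+.5)*S*16-8).astype(np.int32),v,shift=4)
T={'carton':((78,224,55),[('c',52,103,0),('c',52,103,-73)]),'crate':((130,190,50),[]),'box_tray':((68,143,40),[('b',38,98,-34.5)]),'jar_tray':((84,163,18),[('c',56,51,-39.5)])}
def render(p,name,q):
    im=np.zeros((400*S,640*S),np.uint8)
    if name.startswith('can'): fill(im,p,place(cyl(.026,0,.1),q),1)
    elif name=='jar': fill(im,p,place(cyl(.028,0,.048),q),1)
    elif name=='box': fill(im,p,place(blk(.038,.046,0,.095),q),1)
    else:
        (sx,sy,h),cs=T[name]; sx,sy,h=sx/1e3,sy/1e3,h/1e3
        fill(im,p,place(blk(sx,sy,0,h),q),1)
        for k,d,t,y in cs:
            P=cyl(d/2e3,.003,t/1e3)+[0,y/1e3,0] if k=='c' else blk(.038,.046,.003,t/1e3,0,y/1e3)
            fill(im,p,place(P,q),0)
        o=-cv2.Rodrigues(np.array(p['rvec'],float))[0].T@np.array(p['tvec'],float).ravel()
        for n,w in (((1,0),blk(0,sy,0,h,sx/2)),((-1,0),blk(0,sy,0,h,-sx/2)),((0,1),blk(sx,0,0,h,0,sy/2)),((0,-1),blk(sx,0,0,h,0,-sy/2))):
            W=place(w,q); N=place(np.array([[*n,0.]]),[0,0,q[2]])[0]
            if N@(o-W.mean(0))>0: fill(im,p,W,1)
    return im>0
def iou(q,name,views):
    c=0
    for p,m in views:
        M=render(p,name,q); c+=1-(M&m).sum()/max(1,(M|m).sum())
    return c/len(views)
def big(m): return cv2.resize(m.astype(np.uint8),None,fx=S,fy=S,interpolation=cv2.INTER_NEAREST)>0
def fit(name,views,q0,yaws):
    best=None
    for y in yaws:
        f=(lambda v:iou([v[0],v[1],v[2]*5],name,views)) if len(yaws)>1 else (lambda v:iou([v[0],v[1],0],name,views))
        x0=np.array([q0[0],q0[1],y/5] if len(yaws)>1 else q0[:2])
        sim=np.vstack([x0]+[x0+d for d in np.eye(len(x0))*.02])
        r=minimize(f,x0,method='Nelder-Mead',options=dict(initial_simplex=sim,xatol=2e-4,fatol=1e-4,maxfev=120))
        if best is None or r.fun<best.fun: best=r
    v=best.x.copy()
    if len(v)>2: v[2]*=5
    return v,best.fun
E
cat > m.py <<'E'
from fit import *
G={'canister_a':(.44,-.12),'canister_b':(.472,-.01),'canister_c':(.367,.266),'jar':(.462,.137),'box':(.392,-.29),'carton':(.616,.128),'crate':(.54,-.358),'box_tray':(.638,-.125),'jar_tray':(.541,.346)}
ps=[cam('scene'),cam('side')]
for n,g in G.items():
    vs=[]
    for p in ps:
        e=proj(p,[[*g,.03]])[0]
        c=[d for d in trace(p,n) if np.hypot(d['at'][0]-e[1],d['at'][1]-e[0])<25]
        if c: vs.append((p,big(c[0]['mask'])))
    yaws=[0] if n[:3] in('can','jar') and n!='jar_tray' else np.radians([-70,-35,0,35,70] if n=='box' else [-150,-90,-30,30,90,150] if n!='crate' else [-60,0,60])
    if not vs: print(n,'none');continue
    r=fit(n,vs,g,yaws)
    print(n,len(vs),np.round(r[0],4),round(r[1],3),[np.round(fit(n,[v],r[0],yaws if len(yaws)<2 else [r[0][2],r[0][2]])[0],4) for v in vs],flush=True)
E
time python3 m.py
python3 - <<'E'
import cv2
a=cv2.imread('pics/scene0.png')[150:260,140:340]; cv2.imwrite('pics/crop1.png',cv2.resize(a,None,fx=4,fy=4,interpolation=cv2.INTER_CUBIC))
E
```

```text
canister_a 2 [ 0.4467 -0.1272] 0.097 [array([ 0.4492, -0.1276]), array([ 0.4455, -0.1277])]
canister_b 2 [ 0.475  -0.0108] 0.103 [array([ 0.4801, -0.0126]), array([ 0.4743, -0.0138])]
canister_c 2 [0.3669 0.2702] 0.076 [array([0.3707, 0.269 ]), array([0.3662, 0.269 ])]
jar 2 [0.4553 0.1347] 0.099 [array([0.456 , 0.1358]), array([0.4551, 0.1326])]
box 2 [ 0.3841 -0.2865  0.6091] 0.069 [array([ 0.3853, -0.2862,  0.6543]), array([ 0.3834, -0.2909,  0.5302])]
carton 2 [ 0.6128  0.1335 -0.1057] 0.441 [array([ 0.6134,  0.1344, -0.1183]), array([ 0.6122,  0.1315, -0.0995])]
crate 2 [ 0.5439 -0.3626 -0.0462] 0.06 [array([ 0.5425, -0.3614, -0.0304]), array([ 0.5453, -0.3645, -0.058 ])]
box_tray 1 [ 0.6347 -0.1397 -0.1003] 0.464 [array([ 0.6347, -0.1397, -0.1003])]
jar_tray 2 [0.5448 0.3431 0.1066] 0.339 [array([0.546 , 0.3449, 0.1005]), array([0.544 , 0.3428, 0.1099])]
real	1m0.315s
user	0m45.627s
sys	0m7.125s
```

View pics/crop1.png

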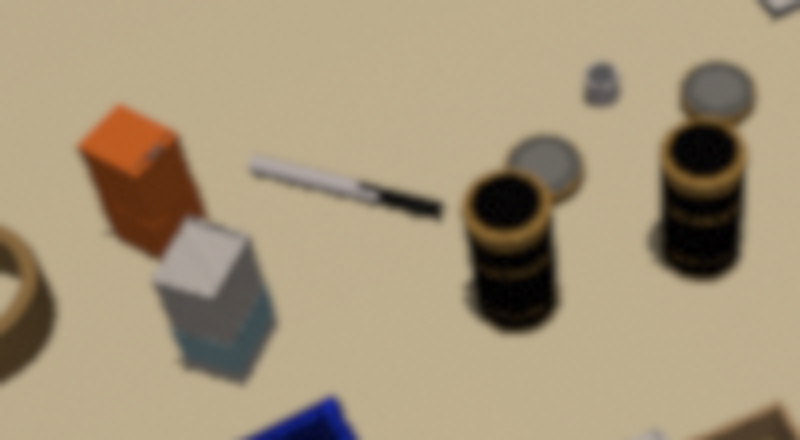

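The crop shows the white box with the pale band at scene (225, 193), with the orange decoy behind it at (195, 175), so the white one is meant. The tray residuals are high, so I'll refit with the contents included in the mask.

```bash
sed -i "s/fill(im,p,place(P,q),0)/fill(im,p,place(P,q),C)/; s/^S=4/S=4; C=0/" fit.py
cat > m2.py <<'E'
import fit; from fit import *
G={'carton':(.613,.133,-.1),'box_tray':(.636,-.137,-.1),'jar_tray':(.545,.343,.1)}
ps=[cam('scene'),cam('side')]
for n,g in G.items():
    vs=[]
    for p in ps:
        e=proj(p,[[*g[:2],.03]])[0]
        c=[d for d in trace(p,n) if np.hypot(d['at'][0]-e[1],d['at'][1]-e[0])<30]
        if c: vs.append((p,big(c[0]['mask'])))
    for C in(0,1):
      fit.C=C
      print(n,C,len(vs),[int(v[1].sum()/16) for v in vs],[int(render(p,n,g).sum()/16) for p,_ in vs])
      r=fit.fit(n,vs,g,[g[2],g[2]+.2])
      print(np.round(r[0],4),round(r[1],3),[np.round(np.r_[fit.fit(n,[v],r[0],[r[0][2],r[0][2]])],4) if 0 else [round(iou(r[0],n,[v]),3)] for v in vs],flush=True)
    for k,(p,m) in enumerate(vs):
        im=p['pixels'][:,:,::-1].copy(); 
        cs,_=cv2.findContours(m[::4,::4].astype(np.uint8),0,1); cv2.drawContours(im,cs,-1,(0,0,255),1)
        cs,_=cv2.findContours(render(p,n,r[0])[::4,::4].astype(np.uint8),0,1); cv2.drawContours(im,cs,-1,(0,255,0),1)
        e=proj(p,[[*g[:2],.03]])[0].astype(int); a=im[max(0,e[1]-60):e[1]+60,max(0,e[0]-65):e[0]+65]
        a=cv2.resize(a,(260,260)); globals().setdefault('rows',{}).setdefault(n,[]).append(a)
L=[np.vstack(v+[v[0]*0]*(2-len(v))) for v in rows.values()]
cv2.imwrite('pics/trays.png',np.hstack(L))
E
python3 m2.py
```

```text
carton 0 2 [3842, 4743] [2204, 2795]Traceback (most recent call last):
  File "m2.py", line 13, in <module>
    r=fit.fit(n,vs,g,[g[2],g[2]+.2])
      ^^^^^^^
AttributeError: 'function' object has no attribute 'fit'
```

```bash
sed -i "s/^import fit; from fit import \*/import fit as F; from fit import */; s/fit\.C=C/F.C=C/; s/in(0,1)/in(1,)/; s/r=fit\.fit/r=F.fit/; s/np.round(np.r_.*else //" m2.py; sed -i "s/\[\[round(iou(r\[0\],n,\[v\]),3)\] for v in vs\]/[round(iou(r[0],n,[v]),3) for v in vs]/" m2.py
python3 m2.py
```

```text
carton 1 1 [4857] [4885]
[ 0.6113  0.1322 -0.1165] 0.026 [np.float64(0.026)]
box_tray 1 2 [2571, 1761] [2606, 1858]
[ 0.6365 -0.122  -0.1129] 0.069 [np.float64(0.037), np.float64(0.102)]
jar_tray 1 2 [1604, 4416] [1736, 4504]
[0.5449 0.3442 0.1059] 0.071 [np.float64(0.108), np.float64(0.034)]
```

View pics/trays.png

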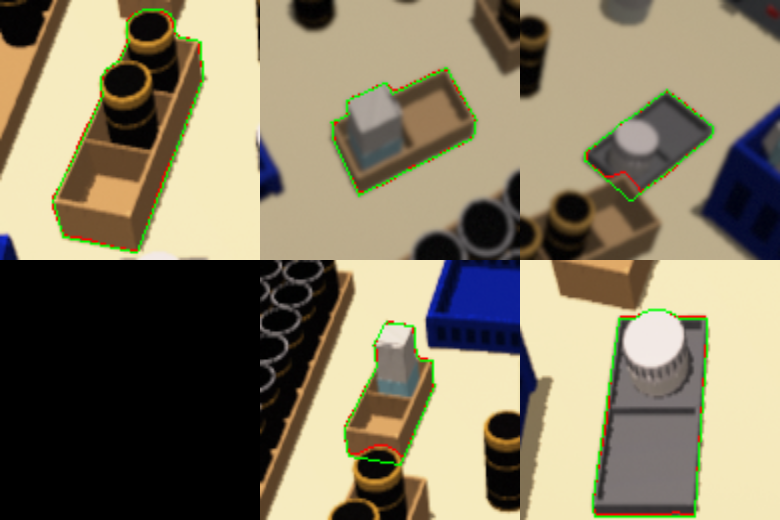

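The overlays match the trays: carton and box tray fit within a pixel, as does the jar tray in the side view. The empty bays are on the +y side. First I turn the tool towards φ≈0 (jaws closing along world x) while moving towards the nearest canister.

{"method": "drive_tool", "body": {"dp": [[-3.5,-1.7,0],[-7,-3.4,0],[-10.5,-5.1,0],[-14,-6.8,0],[-17.5,-8.5,0]], "delta_rot": [[0,0,7],[0,0,14],[0,0,21],[0,0,28],[0,0,35]], "claw": [8.5,8.5,8.5,8.5,8.5], "grip_force": 50}}

```text
t: 2.82
position: [0.293, 0.3415, 0.2424]
ee_rot: [1.399, 2.813, 0.001]
force: [1.2, 0.8, -0.3]
grip_width: 0.993
finger_force: 0.0
```

```bash
cat > go.py <<'E'
import sys; from h import *
s=get_state(); R=cv2.Rodrigues(s['ee_rot'])[0]
phi=np.degrees(np.arctan2(R[1,1],R[0,1]))
print('t',round(s['t'],2),'pos',np.round(s['position'],4),'phi',round(phi,2),'tilt',round(np.degrees(np.arccos(-R[2,2])),2),'F',np.round(s['force'],2),'w',round(s['grip_width'],3),'ff',round(s['finger_force'],1))
a=list(map(float,sys.argv[1:]))
for i in range(0,len(a),4):
    d=R.T@(np.array(a[i:i+3])-s['position']); print('dp cm',np.round(d*100,2),'rz',round(phi-a[i+3],2),'rows',round(np.linalg.norm(d)/.0417,1))
E
python3 go.py .368 .2695 .2 0; python3 - <<'E'
import sys; sys.path.insert(0,'.')
from h import *
p=cam('scene'); print(ray(p,(205,470),0),ray(p,(180,474),.1))
E
```

```text
t 2.82 pos [0.293  0.3415 0.2424] phi 37.12 tilt 0.03 F [ 1.24  0.76 -0.28] w 0.993 ff 0.0
dp cm [-10.27   1.63   4.24] rz 37.12 rows 2.7
[0.67296648 0.33125982 0.        ] [0.6623602  0.31469877 0.1       ]
```

{"method": "drive_tool", "body": {"dp": [[-3,0.4,1],[-6,0.8,2],[-8,1.2,3],[-9.5,1.4,4],[-10.3,1.6,4.2]], "delta_rot": [[0,0,7],[0,0,14],[0,0,21],[0,0,28],[0,0,35]], "claw": [8.5,8.5,8.5,8.5,8.5]}}

```text
t: 3.28
position: [0.3678, 0.2688, 0.1987]
ee_rot: [-2.183, -2.259, 0.004]
force: [-0.1, -0.4, 0.4]
grip_width: 0.994
finger_force: 0.0
```

{"method": "drive_tool", "body": {"dp": [[0,0,0]], "delta_rot": [[0,0,2]], "claw": [8.5]}}

```text
t: 3.37
position: [0.3682, 0.2693, 0.1993]
ee_rot: [2.221, 2.222, -0.003]
force: [-0.9, 0.1, 0.2]
grip_width: 0.997
finger_force: 0.0
```

```bash
python3 go.py .368 .2695 .073 0; python3 - <<'E'
import sys; sys.path.insert(0,'.')
from h import *
p=cam('wrist'); save(p,'w1.png')
print(proj(p,[[.368,.2695,.1],[.368,.2695,0]]),[(d['at'],round(d['p'],2),ray(p,d['at'],0)) for d in spot_point(p,'canister_a')])
E
```

```text
t 3.37 pos [0.3682 0.2693 0.1993] phi 0.02 tilt 0.1 F [-0.86  0.15  0.17] w 0.997 ff 0.0
dp cm [ 0.04 -0.   12.63] rz 0.02 rows 3.0
[[324.24466936 209.83774246]
 [324.24169273 173.69253849]] [([399.0, 410.6], 0.88, array([ 0.47368721, -0.01298765,  0.        ])), ([171.5, 323.3], 0.63, array([0.36709609, 0.27165691, 0.        ]))]
```

View pics/w1.png

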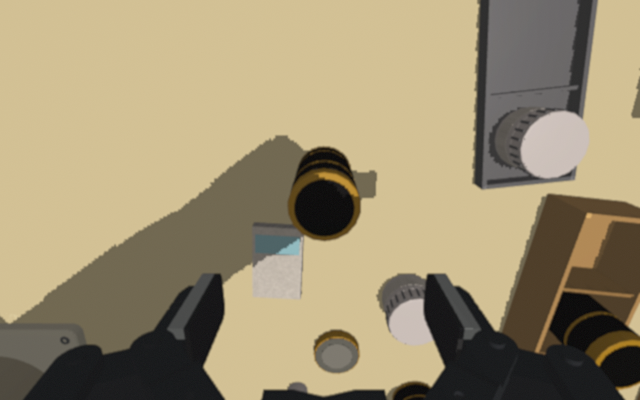

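The wrist view shows the lid centre at about (col 324, row 207). The prediction was (324, 210), so the fit is good. I'll descend and grip.

{"method": "drive_tool", "body": {"dp": [[0,0,3.5],[0,0,7],[0,0,10],[0,0,12],[0,0,12.6]], "delta_rot": [[0,0,0],[0,0,0],[0,0,0],[0,0,0],[0,0,0]], "claw": [8.5,8.5,8.5,8.5,8.5]}}

```text
t: 3.88
position: [0.365, 0.2695, 0.0713]
ee_rot: [-2.21, -2.231, 0.009]
force: [-0.4, -0.6, -0.1]
grip_width: 0.994
finger_force: 0.0
```

{"method": "drive_tool", "body": {"dp": [[0,0,0],[0,0,0],[0,0,0],[0,0,0],[0,0,0]], "delta_rot": [[0,0,0],[0,0,0],[0,0,0],[0,0,0],[0,0,0]], "claw": [4.5,4.5,4.5,4.5,4.5], "grip_force": 50}}

```text
t: 4.3
position: [0.3688, 0.2718, 0.0762]
ee_rot: [2.213, 2.23, 0.007]
force: [-0.2, 1.1, 6.2]
grip_width: 0.599
finger_force: 52.0
```

{"method": "drive_tool", "body": {"dp": [[0,0,0],[0,0,0],[0,0,0],[0,0,0],[0,0,0]], "delta_rot": [[0,0,0],[0,0,0],[0,0,0],[0,0,0],[0,0,0]], "claw": [4.5,4.5,4.5,4.5,4.5]}}

```text
t: 4.72
position: [0.3687, 0.2718, 0.0761]
ee_rot: [2.213, 2.23, 0.007]
force: [-0.5, 1.2, 6.6]
grip_width: 0.596
finger_force: 52.1
```

{"method": "drive_tool", "body": {"dp": [[0,0,-2],[0,0,-5],[0,0,-9],[0,0,-12.5],[0,0,-14]], "delta_rot": [[0,0,0],[0,0,0],[0,0,0],[0,0,0],[0,0,0]], "claw": [4.5,4.5,4.5,4.5,4.5]}}

```text
t: 5.13
position: [0.3693, 0.2719, 0.2197]
ee_rot: [2.212, 2.228, 0.013]
force: [0.5, 0.3, -1.1]
grip_width: 0.594
finger_force: 52.2
```

{"method": "drive_tool", "body": {"dp": [[0,0,0],[0,0,0],[0,0,0],[0,0,0]], "delta_rot": [[0,0,0],[0,0,0],[0,0,0],[0,0,0]], "claw": [4.5,4.5,4.5,4.5]}}

```text
t: 5.47
position: [0.3665, 0.27, 0.2127]
ee_rot: [-2.213, -2.229, 0.005]
force: [0.4, 0.5, 0.8]
grip_width: 0.591
finger_force: 52.2
```

```bash
python3 go.py .62 .205 .215 -6.6 .5463 -.3127 .215 0
```

```text
t 5.47 pos [0.3665 0.27   0.2127] phi 0.42 tilt 0.19 F [0.41 0.48 0.79] w 0.591 ff 52.2
dp cm [-6.68 25.3  -0.28] rz 7.02 rows 6.3
dp cm [-58.4   17.55  -0.16] rz 0.42 rows 14.6
```

```bash
cat > weigh.py <<'E'
from h import *
f=[];q=[]
for i in range(14):
    camera('side'); s=get_state(); f.append(s['force'][2]); q.append(s['tau'])
print(np.round(f,2),np.mean(f),np.round(np.mean(q,0),3),s['position'])
E
python3 weigh.py
```

```text
[-0.95 -0.39  0.41 -1.81 -0.1  -0.33 -0.63 -0.37 -0.38 -0.63 -0.65 -0.53
 -0.69 -1.24] -0.5915675225762962 [-1.0000e-03 -3.3481e+01  2.4883e+01  1.2000e-02 -1.0000e-03 -0.0000e+00] [0.36750344 0.27072693 0.21435411]
```

Mean force is about −0.6 N, so this canister is empty. It goes to the far crate slot at (0.542, −0.412).

{"method": "drive_tool", "body": {"dp": [[-2.5,0.6,0],[-6,1.5,0],[-9.9,2.5,0],[-13.8,3.5,0],[-17.7,4.5,0]], "delta_rot": [[0,0,0],[0,0,0],[0,0,0],[0,0,0],[0,0,0]], "claw": [4.5,4.5,4.5,4.5,4.5]}}

```text
t: 6.58
position: [0.4139, 0.0926, 0.2145]
ee_rot: [2.211, 2.231, 0.001]
force: [0.3, -0.2, -0.7]
grip_width: 0.595
finger_force: 52.2
```

{"method": "drive_tool", "body": {"dp": [[-3.9,1,0],[-7.8,2,0],[-11.7,3,0],[-15.6,4,0],[-19.5,5,0]], "delta_rot": [[0,0,0],[0,0,0],[0,0,0],[0,0,0],[0,0,0]], "claw": [4.5,4.5,4.5,4.5,4.5]}}

```text
t: 7.0
position: [0.4654, -0.1027, 0.2146]
ee_rot: [2.213, 2.229, 0.001]
force: [1.4, 1.3, -0.3]
grip_width: 0.594
finger_force: 52.2
```

{"method": "drive_tool", "body": {"dp": [[-3.9,1,0],[-7.8,2,0],[-11.7,3,0],[-15.6,4,0],[-19.5,5,0]], "delta_rot": [[0,0,0],[0,0,0],[0,0,0],[0,0,0],[0,0,0]], "claw": [4.5,4.5,4.5,4.5,4.5]}}

```text
t: 7.42
position: [0.5167, -0.2973, 0.2143]
ee_rot: [2.214, 2.229, 0.0]
force: [1.5, 0.4, -0.1]
grip_width: 0.594
finger_force: 52.2
```

{"method": "drive_tool", "body": {"dp": [[-3.5,0.9,0],[-6.5,1.7,0],[-9,2.3,0],[-11,2.8,0],[-11.5,3,0]], "delta_rot": [[0,0,0],[0,0,0],[0,0,0],[0,0,0],[0,0,0]], "claw": [4.5,4.5,4.5,4.5,4.5]}}

```text
t: 7.83
position: [0.5472, -0.4135, 0.213]
ee_rot: [2.217, 2.226, -0.001]
force: [-1.0, -0.4, -1.5]
grip_width: 0.598
finger_force: 52.3
```

```bash
python3 go.py .5417 -.4125 .082 0
```

```text
t 7.83 pos [ 0.5472 -0.4135  0.213 ] phi 0.23 tilt 0.05 F [-1.01 -0.43 -1.51] w 0.598 ff 52.3
dp cm [ 0.11 -0.55 13.1 ] rz 0.23 rows 3.1
```

{"method": "drive_tool", "body": {"dp": [[0,-0.5,3],[0,-0.5,6.5],[0,-0.5,10],[0,-0.5,12],[0,-0.5,12.9]], "delta_rot": [[0,0,0],[0,0,0],[0,0,0],[0,0,0],[0,0,0]], "claw": [4.5,4.5,4.5,4.5,4.5]}}

```text
t: 8.25
position: [0.5396, -0.4074, 0.081]
ee_rot: [-2.206, -2.224, 0.003]
force: [-18.2, 4.1, 37.0]
grip_width: 0.596
finger_force: 56.4
```

{"method": "drive_tool", "body": {"dp": [[0,0,0],[0,0,0],[0,0,0]], "delta_rot": [[0,0,0],[0,0,0],[0,0,0]], "claw": [4.5,4.5,4.5]}}

```text
t: 8.5
position: [0.5436, -0.4102, 0.0868]
ee_rot: [2.211, 2.228, 0.001]
force: [0.4, 0.1, -0.1]
grip_width: 0.594
finger_force: 52.5
```

```bash
python3 go.py .5417 -.4125 .082 0; python3 weigh.py
```

```text
t 8.5 pos [ 0.5436 -0.4102  0.0868] phi 0.45 tilt 0.16 F [ 0.37  0.1  -0.13] w 0.594 ff 52.5
dp cm [-0.22 -0.19  0.48] rz 0.45 rows 0.1
[-1.5  -1.14 -0.2   0.13 -1.06  0.06 -0.94 -0.92 -0.16 -1.56 -0.67 -0.98
 -0.51 -0.77] -0.7300475302546862 [ 1.6000e-02 -5.6600e+01  2.4394e+01 -5.0000e-03 -0.0000e+00  0.0000e+00] [ 0.54242824 -0.4100406   0.08521446]
```

{"method": "drive_tool", "body": {"dp": [[0,0,0.2],[0,0,0.3],[0,0,0.3]], "delta_rot": [[0,0,0],[0,0,0],[0,0,0]], "claw": [4.5,4.5,4.5]}}

```text
t: 9.45
position: [0.5422, -0.4098, 0.0818]
ee_rot: [-2.213, -2.229, 0.0]
force: [-0.1, -0.1, -0.7]
grip_width: 0.596
finger_force: 52.5
```

{"method": "drive_tool", "body": {"dp": [[0,0,0],[0,0,0],[0,0,0],[0,0,0],[0,0,0]], "delta_rot": [[0,0,0],[0,0,0],[0,0,0],[0,0,0],[0,0,0]], "claw": [5.6,6.5,7.5,8.5,8.5]}}

```text
t: 9.87
position: [0.5426, -0.4101, 0.0825]
ee_rot: [2.213, 2.229, 0.0]
force: [0.8, 0.2, -0.8]
grip_width: 0.994
finger_force: 0.0
```

{"method": "drive_tool", "body": {"dp": [[0,0,-2],[0,0,-5],[0,0,-8.5],[0,0,-12],[0,0,-13.5]], "delta_rot": [[0,0,0],[0,0,0],[0,0,0],[0,0,0],[0,0,0]], "claw": [8.5,8.5,8.5,8.5,8.5]}}

```text
t: 10.28
position: [0.5439, -0.4111, 0.2235]
ee_rot: [2.207, 2.224, 0.002]
force: [1.2, -1.1, 0.9]
grip_width: 0.995
finger_force: 0.0
```

```bash
python3 go.py .4475 -.127 .21 0 .4475 -.127 .073 0; python3 - <<'E'
import sys; sys.path.insert(0,'.')
from h import *
p=cam('wrist'); save(p,'w2.png')
print(proj(p,[[.542,-.411,.105],[.542,-.411,.005]]),[(d['at'],round(d['p'],2),ray(p,d['at'],0.005)) for d in spot_point(p,'canister_a')])
E
```

```text
t 10.28 pos [ 0.5439 -0.4111  0.2235] phi 0.42 tilt 0.48 F [ 1.23 -1.08  0.85] w 0.995 ff 0.0
dp cm [28.49 -9.44  1.14] rz 0.42 rows 7.2
dp cm [28.56 -9.53 14.84] rz 0.42 rows 8.1
[[320.59401735 200.48600123]
 [320.78915813 168.27383854]] [([168.5, 320.2], 0.69, array([ 0.54140681, -0.41123767,  0.005     ]))]
```

View pics/w2.png

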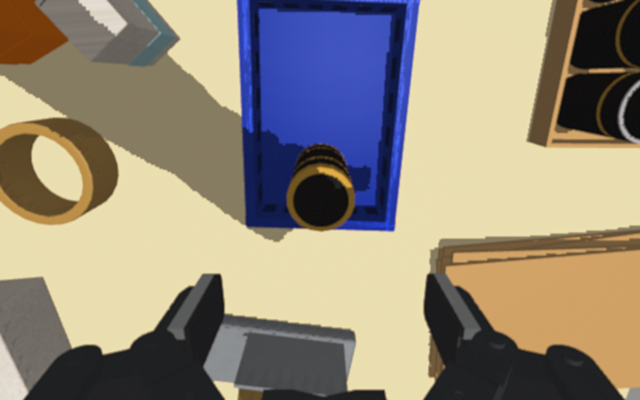

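The canister stands in the crate at (col 320, row 200). Next is the canister at (0.447, −0.127).

{"method": "drive_tool", "body": {"dp": [[3.5,-1.2,0],[7.3,-2.4,0],[11.1,-3.7,0],[14.9,-5,0],[18.7,-6.2,0]], "delta_rot": [[0,0,0],[0,0,0],[0,0,0],[0,0,0],[0,0,0]], "claw": [8.5,8.5,8.5,8.5,8.5]}}

```text
t: 10.8
position: [0.4772, -0.2216, 0.2157]
ee_rot: [-2.212, -2.227, 0.001]
force: [0.5, 0.0, -0.0]
grip_width: 0.998
finger_force: 0.0
```

{"method": "drive_tool", "body": {"dp": [[3.5,-1.2,0],[6.5,-2.2,0],[8.6,-2.9,0.5],[9.7,-3.3,1],[9.8,-3.3,1]], "delta_rot": [[0,0,0],[0,0,0],[0,0,0],[0,0,0],[0,0,0]], "claw": [8.5,8.5,8.5,8.5,8.5]}}

```text
t: 11.22
position: [0.443, -0.1233, 0.2056]
ee_rot: [-2.207, -2.23, 0.003]
force: [-0.3, -0.7, -0.5]
grip_width: 0.994
finger_force: 0.0
```

{"method": "drive_tool", "body": {"dp": [[0,0,0],[0,0,0]], "delta_rot": [[0,0,0],[0,0,0]], "claw": [8.5,8.5]}}

```text
t: 11.38
position: [0.4456, -0.1263, 0.2071]
ee_rot: [2.213, 2.229, -0.001]
force: [0.8, -0.0, 0.5]
grip_width: 0.995
finger_force: 0.0
```

```bash
python3 go.py .447 -.127 .073 0; python3 - <<'E'
import sys; sys.path.insert(0,'.')
from h import *
p=cam('wrist')
for n in ('canister_a','box','jar'):
    print(n,[(np.round(d['at']),round(d['p'],2),ray(p,d['at'],0.0)[:2].round(4)) for d in spot_point(p,n)])
E
```

```text
t 11.38 pos [ 0.4456 -0.1263  0.2071] phi 0.41 tilt 0.02 F [ 0.78 -0.05  0.53] w 0.995 ff 0.0
dp cm [-0.07  0.14 13.41] rz 0.41 rows 3.2
canister_a [(array([ 46., 360.]), 0.76, array([ 0.4759, -0.0122])), (array([169., 325.]), 0.6, array([ 0.446 , -0.1228])), (array([167., 518.]), 0.44, array([ 0.6345, -0.1195]))]
box [(array([312., 182.]), 0.97, array([ 0.2859, -0.289 ])), (array([311., 270.]), 0.8, array([ 0.3862, -0.2881]))]
jar []
```

{"method": "drive_tool", "body": {"dp": [[0,0.1,3.5],[0,0.1,7],[0,0.1,10],[0,0.1,12],[0,0.1,13]], "delta_rot": [[0,0,0],[0,0,0],[0,0,0],[0,0,0],[0,0,0]], "claw": [8.5,8.5,8.5,8.5,8.5]}}

```text
t: 12.0
position: [0.4444, -0.1258, 0.0742]
ee_rot: [-2.211, -2.225, 0.004]
force: [-0.1, -0.2, -0.1]
grip_width: 0.996
finger_force: 0.0
```

{"method": "drive_tool", "body": {"dp": [[0,0,0],[0,0,0],[0,0,0],[0,0,0],[0,0,0]], "delta_rot": [[0,0,0],[0,0,0],[0,0,0],[0,0,0],[0,0,0]], "claw": [7,5.5,4.5,4.5,4.5]}}

```text
t: 12.42
position: [0.4474, -0.1261, 0.0784]
ee_rot: [2.212, 2.228, 0.002]
force: [0.4, -0.2, 1.9]
grip_width: 0.595
finger_force: 52.2
```

{"method": "drive_tool", "body": {"dp": [[0,0,0],[0,0,0],[0,0,0]], "delta_rot": [[0,0,0],[0,0,0],[0,0,0]], "claw": [4.5,4.5,4.5]}}

```text
t: 12.67
position: [0.4474, -0.1261, 0.0784]
ee_rot: [2.212, 2.228, 0.002]
force: [0.2, -1.0, 6.3]
grip_width: 0.595
finger_force: 52.3
```

{"method": "drive_tool", "body": {"dp": [[0,0,-2],[0,0,-5],[0,0,-9],[0,0,-12.5],[0,0,-14]], "delta_rot": [[0,0,0],[0,0,0],[0,0,0],[0,0,0],[0,0,0]], "claw": [4.5,4.5,4.5,4.5,4.5]}}

```text
t: 13.08
position: [0.448, -0.1261, 0.2218]
ee_rot: [2.209, 2.226, 0.005]
force: [0.7, 0.2, -0.3]
grip_width: 0.593
finger_force: 52.2
```

{"method": "drive_tool", "body": {"dp": [[0,0,0],[0,0,0],[0,0,0],[0,0,0]], "delta_rot": [[0,0,0],[0,0,0],[0,0,0],[0,0,0]], "claw": [4.5,4.5,4.5,4.5]}}

```text
t: 13.42
position: [0.4451, -0.1254, 0.2154]
ee_rot: [-2.211, -2.227, 0.003]
force: [0.1, -0.4, -1.8]
grip_width: 0.596
finger_force: 52.2
```

```bash
python3 weigh.py; python3 go.py .62 .205 .215 -6.6 .5463 -.3127 .215 0
```

```text
[-1.19  0.51 -0.83 -0.79 -0.26 -1.19 -1.05 -1.21 -0.48  0.08 -0.81 -0.43
 -1.37  0.01] -0.6434343614709448 [ 1.0000e-03 -3.4159e+01  2.4950e+01  1.1000e-02 -1.0000e-03  0.0000e+00] [ 0.44639317 -0.12575462  0.21735786]
t 14.12 pos [ 0.4464 -0.1258  0.2174] phi 0.42 tilt 0.01 F [0.41 0.14 0.01] w 0.595 ff 52.2
dp cm [32.95 17.6   0.24] rz 7.02 rows 9.0
dp cm [-18.77   9.85   0.24] rz 0.42 rows 5.1
```

This one is also empty (−0.64 N), so it goes to the near crate slot at (0.546, −0.313).

{"method": "drive_tool", "body": {"dp": [[-3,1.6,0],[-6.5,3.4,0],[-10,5.3,0],[-13.5,7.1,0],[-16.5,8.7,0]], "delta_rot": [[0,0,0],[0,0,0],[0,0,0],[0,0,0],[0,0,0]], "claw": [4.5,4.5,4.5,4.5,4.5]}}

```text
t: 14.53
position: [0.5354, -0.2923, 0.2172]
ee_rot: [2.213, 2.228, -0.0]
force: [0.1, 0.1, -0.9]
grip_width: 0.594
finger_force: 52.3
```

{"method": "drive_tool", "body": {"dp": [[-1.8,1,0],[-2.2,1.1,0],[-2.3,1.1,2],[-2.3,1.1,4.5],[-2.3,1.1,7]], "delta_rot": [[0,0,0],[0,0,0],[0,0,0],[0,0,0],[0,0,0]], "claw": [4.5,4.5,4.5,4.5,4.5]}}

```text
t: 14.95
position: [0.5459, -0.3129, 0.1472]
ee_rot: [2.212, 2.228, 0.001]
force: [0.0, 0.7, -0.4]
grip_width: 0.596
finger_force: 52.4
```

{"method": "drive_tool", "body": {"dp": [[0,0,2],[0,0,3.5],[0,0,4.8],[0,0,5.5],[0,0,5.5]], "delta_rot": [[0,0,0],[0,0,0],[0,0,0],[0,0,0],[0,0,0]], "claw": [4.5,4.5,4.5,4.5,4.5]}}

```text
t: 15.37
position: [0.5443, -0.3117, 0.0903]
ee_rot: [-2.21, -2.227, 0.002]
force: [-0.5, -0.2, -1.2]
grip_width: 0.598
finger_force: 52.4
```

{"method": "drive_tool", "body": {"dp": [[0,0,0],[0,0,0]], "delta_rot": [[0,0,0],[0,0,0]], "claw": [4.5,4.5]}}

```text
t: 15.53
position: [0.5464, -0.3132, 0.0935]
ee_rot: [2.212, 2.229, 0.001]
force: [0.6, -0.2, -1.0]
grip_width: 0.596
finger_force: 52.4
```

```bash
python3 go.py .5463 -.3127 .083 0
```

```text
t 15.53 pos [ 0.5464 -0.3132  0.0935] phi 0.44 tilt 0.11 F [ 0.62 -0.16 -1.02] w 0.596 ff 52.4
dp cm [ 0.05 -0.01  1.05] rz 0.44 rows 0.3
```

{"method": "drive_tool", "body": {"dp": [[0,0,0.3],[0,0,0.6],[0,0,0.9],[0,0,0.9],[0,0,0.9]], "delta_rot": [[0,0,0],[0,0,0],[0,0,0],[0,0,0],[0,0,0]], "claw": [4.5,4.5,4.5,4.5,4.5]}}

```text
t: 15.95
position: [0.5459, -0.3131, 0.0834]
ee_rot: [2.213, 2.229, 0.0]
force: [1.0, 0.4, 0.8]
grip_width: 0.597
finger_force: 52.4
```

{"method": "drive_tool", "body": {"dp": [[0,0,0],[0,0,0],[0,0,0],[0,0,0],[0,0,0]], "delta_rot": [[0,0,0],[0,0,0],[0,0,0],[0,0,0],[0,0,0]], "claw": [5.6,6.5,7.5,8.5,8.5]}}

```text
t: 16.37
position: [0.5457, -0.313, 0.0833]
ee_rot: [-2.213, -2.23, 0.0]
force: [-0.1, 0.2, 0.3]
grip_width: 0.994
finger_force: 0.0
```

{"method": "drive_tool", "body": {"dp": [[0,0,-2],[0,0,-5],[0,0,-8.5],[0,0,-12],[0,0,-13.5]], "delta_rot": [[0,0,0],[0,0,0],[0,0,0],[0,0,0],[0,0,0]], "claw": [8.5,8.5,8.5,8.5,8.5]}}

```text
t: 16.78
position: [0.5474, -0.3139, 0.224]
ee_rot: [2.208, 2.224, 0.003]
force: [0.9, -0.5, 0.8]
grip_width: 0.992
finger_force: 0.0
```

{"method": "drive_tool", "body": {"dp": [[3.5,-0.8,0],[7.3,-1.7,0],[11.2,-2.7,0],[15.1,-3.6,0],[19,-4.5,0]], "delta_rot": [[0,0,0],[0,0,0],[0,0,0],[0,0,0],[0,0,0]], "claw": [8.5,8.5,8.5,8.5,8.5]}}

```text
t: 17.2
position: [0.4985, -0.1219, 0.2184]
ee_rot: [2.214, 2.228, 0.001]
force: [0.6, 0.6, 0.2]
grip_width: 0.995
finger_force: 0.0
```

{"method": "drive_tool", "body": {"dp": [[3.8,-0.9,0],[7,-1.6,0],[9.5,-2.2,0],[11,-2.6,0],[11.1,-2.6,0]], "delta_rot": [[0,0,0],[0,0,0],[0,0,0],[0,0,0],[0,0,0]], "claw": [8.5,8.5,8.5,8.5,8.5]}}

```text
t: 17.62
position: [0.4715, -0.0099, 0.2186]
ee_rot: [-2.208, -2.234, -0.001]
force: [0.6, -0.6, -0.7]
grip_width: 0.992
finger_force: 0.0
```

{"method": "drive_tool", "body": {"dp": [[0,0,0],[0,0,0]], "delta_rot": [[0,0,0],[0,0,0]], "claw": [8.5,8.5]}}

```text
t: 17.78
position: [0.4729, -0.013, 0.2185]
ee_rot: [2.213, 2.229, 0.0]
force: [0.2, -0.3, -0.2]
grip_width: 1.0
finger_force: 0.0
```

```bash
python3 go.py .475 -.0115 .075 0; python3 - <<'E'
import sys; sys.path.insert(0,'.')
from h import *
p=cam('wrist'); save(p,'w3.png')
print(proj(p,[[.475,-.0115,.1],[.475,-.0115,0]]))
for n in ('canister_a','jar'):
    print(n,[(np.round(d['at']),round(d['p'],2),ray(p,d['at'],0.0)[:2].round(4)) for d in spot_point(p,n)])
p=cam('side')
print([(np.round(d['at']),round(d['p'],2),ray(p,d['at'],0.005)[:2].round(4)) for d in spot_point(p,'canister_a')])
E
```

```text
t 17.78 pos [ 0.4729 -0.013   0.2185] phi 0.42 tilt 0.05 F [ 0.25 -0.28 -0.22] w 1.0 ff 0.0
dp cm [ 0.15  0.21 14.35] rz 0.42 rows 3.4
[[327.06301019 199.51190852]
 [326.1464427  167.97681637]]
canister_a [(array([168., 326.]), 0.6, array([ 0.4748, -0.0111]))]
jar [(array([  5., 304.]), 0.9, array([0.4537, 0.1338]))]
[(array([217., 309.]), 0.97, array([ 0.4693, -0.0022])), (array([139., 295.]), 0.79, array([ 0.5422, -0.3054])), (array([114., 301.]), 0.57, array([ 0.5419, -0.4324])), (array([180., 249.]), 0.49, array([ 0.634 , -0.1171]))]
```

View pics/w3.png

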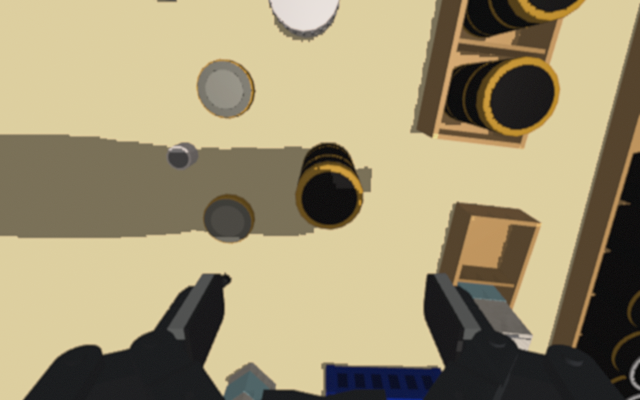

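The third canister's lid is at (330, 197), as predicted. I'll grip it, lift it and weigh it.

{"method": "drive_tool", "body": {"dp": [[0.2,0.2,3.5],[0.2,0.2,7],[0.2,0.2,10.5],[0.2,0.2,13],[0.2,0.2,13.8]], "delta_rot": [[0,0,0],[0,0,0],[0,0,0],[0,0,0],[0,0,0]], "claw": [8.5,8.5,8.5,8.5,8.5]}}

```text
t: 18.45
position: [0.4713, -0.011, 0.0763]
ee_rot: [-2.21, -2.224, 0.008]
force: [-1.5, -0.8, 0.0]
grip_width: 0.998
finger_force: 0.0
```

{"method": "drive_tool", "body": {"dp": [[0,0,0],[0,0,0],[0,0,0],[0,0,0],[0,0,0]], "delta_rot": [[0,0,0],[0,0,0],[0,0,0],[0,0,0],[0,0,0]], "claw": [7,5.5,4.5,4.5,4.5], "grip_force": 70}}

```text
t: 18.87
position: [0.4767, -0.0107, 0.0825]
ee_rot: [2.211, 2.227, 0.006]
force: [0.3, -0.6, 5.4]
grip_width: 0.591
finger_force: 73.2
```

{"method": "drive_tool", "body": {"dp": [[0,0,0],[0,0,0],[0,0,0]], "delta_rot": [[0,0,0],[0,0,0],[0,0,0]], "claw": [4.5,4.5,4.5]}}

```text
t: 19.12
position: [0.4768, -0.0106, 0.0826]
ee_rot: [2.21, 2.227, 0.006]
force: [0.0, -0.0, 6.9]
grip_width: 0.588
finger_force: 73.4
```

{"method": "drive_tool", "body": {"dp": [[0,0,-2],[0,0,-5],[0,0,-9],[0,0,-12.5],[0,0,-14]], "delta_rot": [[0,0,0],[0,0,0],[0,0,0],[0,0,0],[0,0,0]], "claw": [4.5,4.5,4.5,4.5,4.5]}}

```text
t: 19.53
position: [0.4763, -0.0105, 0.2254]
ee_rot: [2.21, 2.226, 0.008]
force: [1.1, -0.5, -3.5]
grip_width: 0.588
finger_force: 73.9
```

{"method": "drive_tool", "body": {"dp": [[0,0,0],[0,0,0],[0,0,0],[0,0,0]], "delta_rot": [[0,0,0],[0,0,0],[0,0,0],[0,0,0]], "claw": [4.5,4.5,4.5,4.5]}}

```text
t: 19.87
position: [0.4729, -0.0105, 0.218]
ee_rot: [-2.211, -2.227, 0.005]
force: [0.3, 0.0, -2.0]
grip_width: 0.587
finger_force: 73.9
```

```bash
python3 weigh.py; python3 go.py .62 .205 .22 -6.6
```

```text
[-2.91 -3.15 -2.98 -3.01 -3.18 -3.28 -3.06 -3.69 -2.28 -3.49 -3.76 -3.34
 -2.69 -3.39] -3.1589325807831714 [ 1.0000e-03 -3.6341e+01  2.5921e+01  1.4000e-02 -4.0000e-03  0.0000e+00] [ 0.47456033 -0.01054345  0.22036299]
t 20.57 pos [ 0.4746 -0.0105  0.2204] phi 0.42 tilt 0.01 F [ 0.78  0.15 -3.39] w 0.591 ff 73.9
dp cm [21.45 14.7   0.04] rz 7.02 rows 6.2
```

The weight is 3.16 N, so this is the filled one, and it goes to the carton cell at (0.620, 0.205).

{"method": "drive_tool", "body": {"dp": [[2,1.3,0],[4.8,3.3,0],[8,5.5,0],[11.3,7.7,0],[14.5,9.9,0]], "delta_rot": [[0,0,1],[0,0,2],[0,0,4],[0,0,6],[0,0,7]], "claw": [4.5,4.5,4.5,4.5,4.5]}}

```text
t: 20.98
position: [0.5733, 0.1367, 0.2204]
ee_rot: [2.347, 2.088, 0.001]
force: [0.4, -1.0, -2.7]
grip_width: 0.588
finger_force: 74.0
```

```bash
python3 go.py .62 .205 .22 -6.6
```

```text
t 20.98 pos [0.5733 0.1367 0.2204] phi -6.69 tilt 0.03 F [ 0.4  -0.99 -2.7 ] w 0.588 ff 74.0
dp cm [7.33 3.84 0.05] rz -0.09 rows 2.0
```

{"method": "drive_tool", "body": {"dp": [[3,1.6,0],[5.5,2.9,0],[7,3.7,0],[7.3,3.8,0],[7.3,3.8,0]], "delta_rot": [[0,0,0],[0,0,0],[0,0,0],[0,0,0],[0,0,0]], "claw": [4.5,4.5,4.5,4.5,4.5]}}

```text
t: 21.4
position: [0.6186, 0.2045, 0.2192]
ee_rot: [-2.343, -2.092, 0.002]
force: [0.0, -0.4, -2.9]
grip_width: 0.591
finger_force: 74.1
```

{"method": "drive_tool", "body": {"dp": [[0,0,1.5],[0,0,3.5],[0,0,5.5],[0,0,6.5],[0,0,6.5]], "delta_rot": [[0,0,0],[0,0,0],[0,0,0],[0,0,0],[0,0,0]], "claw": [4.5,4.5,4.5,4.5,4.5]}}

```text
t: 21.82
position: [0.6161, 0.2015, 0.1523]
ee_rot: [-2.345, -2.087, 0.01]
force: [-1.0, 0.1, -3.1]
grip_width: 0.588
finger_force: 74.1
```

```bash
python3 go.py .62 .205 .085 -6.6; python3 - <<'E'
import sys; sys.path.insert(0,'.')
from h import *
p=cam('side'); save(p,'s2.png')
im=p['pixels'][:,:,::-1].copy()
def rect(q,sx,sy,h):
    c,s=np.cos(q[2]),np.sin(q[2])
    P=[[q[0]+c*x-s*y,q[1]+s*x+c*y,h] for x,y in((sx,sy),(-sx,sy),(-sx,-sy),(sx,-sy))]
    cv2.polylines(im,[np.round(proj(p,P)*16).astype(np.int32)],True,(0,255,0),1,cv2.LINE_AA,4)
rect((.6115,.1325,-.116),.039,.112,.055)
a=[[.62+.026*np.cos(t),.205+.026*np.sin(t),.0725] for t in np.linspace(0,6.28,40)]
cv2.polylines(im,[np.round(proj(p,a)*16).astype(np.int32)],True,(0,0,255),1,cv2.LINE_AA,4)
cv2.imwrite('pics/s2c.png',cv2.resize(im[170:310,160:300],None,fx=4,fy=4,interpolation=cv2.INTER_CUBIC))
E
```

```text
t 21.82 pos [0.6161 0.2015 0.1523] phi -6.65 tilt 0.39 F [-1.03  0.05 -3.12] w 0.588 ff 74.1
dp cm [0.41 0.38 6.72] rz -0.05 rows 1.6
```

View pics/s2c.png

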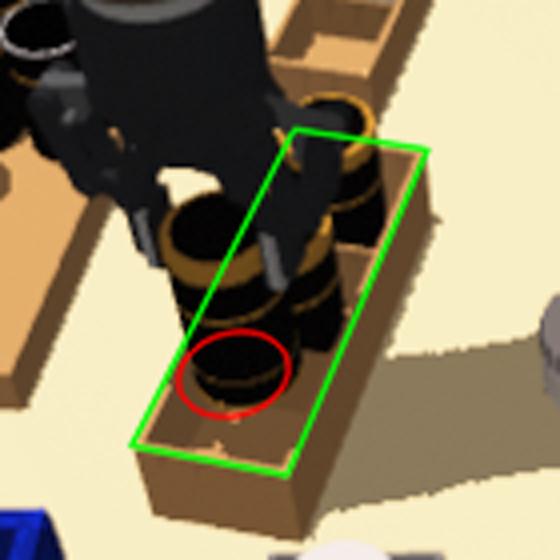

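The canister hangs over the empty cell, slightly short of the target in +y. I'll let it settle, then lower it.

{"method": "drive_tool", "body": {"dp": [[0,0,0],[0,0,0],[0,0,0],[0,0,0],[0,0,0]], "delta_rot": [[0,0,0],[0,0,0],[0,0,0],[0,0,0],[0,0,0]], "claw": [4.5,4.5,4.5,4.5,4.5]}}

```text
t: 22.28
position: [0.6189, 0.2035, 0.1562]
ee_rot: [2.345, 2.09, 0.002]
force: [0.5, -0.2, -3.2]
grip_width: 0.586
finger_force: 74.1
```

```bash
python3 go.py .62 .2055 .085 -6.6
```

```text
t 22.28 pos [0.6189 0.2035 0.1562] phi -6.58 tilt 0.08 F [ 0.45 -0.18 -3.24] w 0.586 ff 74.1
dp cm [0.2  0.07 7.12] rz 0.02 rows 1.7
```

{"method": "drive_tool", "body": {"dp": [[0.2,0.1,1],[0.2,0.1,2.5],[0.2,0.1,4],[0.2,0.1,5.2],[0.2,0.1,6]], "delta_rot": [[0,0,0],[0,0,0],[0,0,0],[0,0,0],[0,0,0]], "claw": [4.5,4.5,4.5,4.5,4.5]}}

```text
t: 22.7
position: [0.6187, 0.2051, 0.0928]
ee_rot: [-2.344, -2.09, 0.004]
force: [-0.1, -0.2, -2.7]
grip_width: 0.587
finger_force: 74.1
```

{"method": "drive_tool", "body": {"dp": [[0,0,0],[0,0,0],[0,0,0.4],[0,0,0.8],[0,0,0.8]], "delta_rot": [[0,0,0],[0,0,0],[0,0,0],[0,0,0],[0,0,0]], "claw": [4.5,4.5,4.5,4.5,4.5]}}

```text
t: 23.12
position: [0.6198, 0.2052, 0.0871]
ee_rot: [-2.345, -2.09, 0.0]
force: [0.1, -0.0, -2.9]
grip_width: 0.585
finger_force: 74.1
```

```bash
python3 go.py .62 .2055 .085 -6.6
```

```text
t 23.12 pos [0.6198 0.2052 0.0871] phi -6.58 tilt 0.0 F [ 0.09 -0.04 -2.87] w 0.585 ff 74.1
dp cm [0.03 0.02 0.21] rz 0.02 rows 0.1
```

{"method": "drive_tool", "body": {"dp": [[0,0,0.2],[0,0,0.2]], "delta_rot": [[0,0,0],[0,0,0]], "claw": [4.5,4.5]}}

```text
t: 23.28
position: [0.6201, 0.2053, 0.0856]
ee_rot: [2.345, 2.09, 0.001]
force: [-0.2, 0.1, -3.3]
grip_width: 0.589
finger_force: 74.2
```

{"method": "drive_tool", "body": {"dp": [[0,0,0],[0,0,0],[0,0,0],[0,0,0],[0,0,0]], "delta_rot": [[0,0,0],[0,0,0],[0,0,0],[0,0,0],[0,0,0]], "claw": [5.6,6.5,7.5,8.5,8.5]}}

```text
t: 23.7
position: [0.6201, 0.2053, 0.0858]
ee_rot: [2.345, 2.09, 0.001]
force: [0.4, -0.6, 0.1]
grip_width: 0.993
finger_force: 0.0
```

{"method": "drive_tool", "body": {"dp": [[0,0,-2],[0,0,-5],[0,0,-8.5],[0,0,-12],[0,0,-13.5]], "delta_rot": [[0,0,0],[0,0,0],[0,0,0],[0,0,0],[0,0,0]], "claw": [8.5,8.5,8.5,8.5,8.5]}}

```text
t: 24.12
position: [0.6216, 0.2058, 0.2263]
ee_rot: [2.343, 2.088, 0.012]
force: [0.6, 1.6, 0.5]
grip_width: 0.993
finger_force: 0.0
```

{"method": "drive_tool", "body": {"dp": [[-1.9,-3.3,0],[-3.9,-6.8,0],[-5.9,-10.3,0],[-7.7,-13.5,0],[-8.9,-15.6,0]], "delta_rot": [[0,0,-2],[0,0,-5],[0,0,-8],[0,0,-11],[0,0,-12.6]], "claw": [8.5,8.5,8.5,8.5,8.5]}}

```text
t: 24.53
position: [0.4512, 0.1334, 0.2203]
ee_rot: [-2.099, -2.337, 0.002]
force: [-0.4, -1.2, -0.0]
grip_width: 0.995
finger_force: 0.0
```

{"method": "drive_tool", "body": {"dp": [[0,0,0],[0,0,0],[0,0,0]], "delta_rot": [[0,0,0],[0,0,0],[0,0,0]], "claw": [8.5,8.5,8.5]}}

```text
t: 24.78
position: [0.4556, 0.135, 0.221]
ee_rot: [2.101, 2.334, 0.003]
force: [0.5, 0.4, 0.0]
grip_width: 0.994
finger_force: 0.0
```

```bash
python3 go.py .455 .1345 .035 6; python3 - <<'E'
import sys; sys.path.insert(0,'.')
from h import *
p=cam('wrist'); save(p,'w4.png')
print(proj(p,[[.455,.1345,.048],[.62,.2055,.103]]))
for n in ('canister_a','jar'):
    print(n,[(np.round(d['at']),round(d['p'],2),ray(p,d['at'],0.0)[:2].round(4)) for d in spot_point(p,n)])
E
```

```text
t 24.78 pos [0.4556 0.135  0.221 ] phi 6.0 tilt 0.14 F [0.46 0.44 0.05] w 0.994 ff 0.0
dp cm [-0.05 -0.11 18.6 ] rz 0.0 rows 4.5
[[322.88383904 182.26918618]
 [569.72699953 129.680426  ]]
canister_a [(array([116., 500.]), 0.85, array([0.6206, 0.205 ]))]
jar [(array([168., 321.]), 0.81, array([0.4533, 0.1358]))]
```

View pics/w4.png

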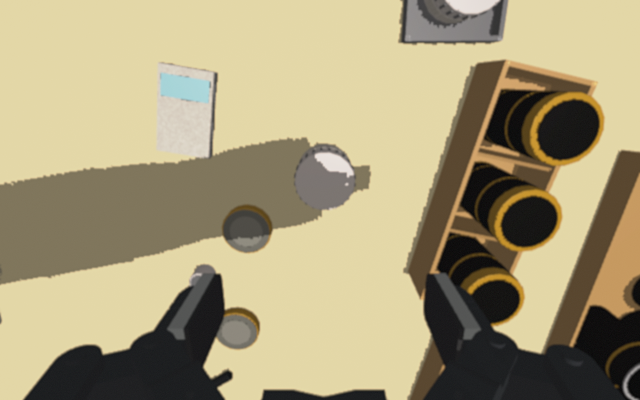

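All three carton canisters are upright in their cells, ours at (568, 128). The jar lid is at (325, 178), as predicted. I'll grip the jar.

{"method": "drive_tool", "body": {"dp": [[0,0,4],[0,0,8],[0,0,12],[0,0,15],[0,0,17]], "delta_rot": [[0,0,0],[0,0,0],[0,0,0],[0,0,0],[0,0,0]], "claw": [8.5,8.5,8.5,8.5,8.5]}}

```text
t: 25.35
position: [0.4531, 0.1344, 0.0466]
ee_rot: [-2.1, -2.333, 0.007]
force: [-0.7, -0.1, 0.6]
grip_width: 0.996
finger_force: 0.0
```

{"method": "drive_tool", "body": {"dp": [[0,0,1],[0,0,1.5],[0,0,1.5]], "delta_rot": [[0,0,0],[0,0,0],[0,0,0]], "claw": [8.5,8.5,8.5], "grip_force": 45}}

```text
t: 25.6
position: [0.4543, 0.1347, 0.0338]
ee_rot: [-2.1, -2.334, 0.004]
force: [0.0, -0.8, 0.7]
grip_width: 0.996
finger_force: 0.0
```

{"method": "drive_tool", "body": {"dp": [[0,0,0],[0,0,0],[0,0,0],[0,0,0],[0,0,0]], "delta_rot": [[0,0,0],[0,0,0],[0,0,0],[0,0,0],[0,0,0]], "claw": [7,6,5,5,5]}}

```text
t: 26.02
position: [0.456, 0.1351, 0.0368]
ee_rot: [2.101, 2.334, 0.005]
force: [0.5, 1.0, 6.9]
grip_width: 0.638
finger_force: 47.9
```

{"method": "drive_tool", "body": {"dp": [[0,0,0],[0,0,0],[0,0,0]], "delta_rot": [[0,0,0],[0,0,0],[0,0,0]], "claw": [5,5,5]}}

```text
t: 26.27
position: [0.456, 0.1352, 0.0368]
ee_rot: [2.1, 2.334, 0.005]
force: [-0.3, -0.9, 6.1]
grip_width: 0.638
finger_force: 48.0
```

{"method": "drive_tool", "body": {"dp": [[0,0,-2],[0,0,-5],[0,0,-8],[0,0,-11],[0,0,-12]], "delta_rot": [[0,0,0],[0,0,0],[0,0,0],[0,0,0],[0,0,0]], "claw": [5,5,5,5,5]}}

```text
t: 26.68
position: [0.4567, 0.1353, 0.1598]
ee_rot: [2.099, 2.332, 0.009]
force: [1.3, -0.0, -1.3]
grip_width: 0.641
finger_force: 47.9
```

```bash
python3 go.py .5408 .3833 .155 6
```

```text
t 26.68 pos [0.4567 0.1353 0.1598] phi 6.02 tilt 0.4 F [ 1.31 -0.04 -1.32] w 0.641 ff 47.9
dp cm [23.78 10.96  0.59] rz 0.02 rows 6.3
```

{"method": "drive_tool", "body": {"dp": [[2.5,1.2,0],[5.7,2.6,0],[9,4.1,0],[12.3,5.7,0],[15.6,7.2,0]], "delta_rot": [[0,0,0],[0,0,0],[0,0,0],[0,0,0],[0,0,0]], "claw": [5,5,5,5,5]}}

```text
t: 27.1
position: [0.5101, 0.2987, 0.1554]
ee_rot: [2.102, 2.334, 0.0]
force: [1.0, 0.2, -0.9]
grip_width: 0.639
finger_force: 47.9
```

{"method": "drive_tool", "body": {"dp": [[3.2,1.5,0],[6,2.8,0],[7.8,3.6,0],[8.2,3.8,1],[8.2,3.8,2]], "delta_rot": [[0,0,0],[0,0,0],[0,0,0],[0,0,0],[0,0,0]], "claw": [5,5,5,5,5]}}

```text
t: 27.52
position: [0.5392, 0.3843, 0.1344]
ee_rot: [2.099, 2.337, 0.001]
force: [-0.4, -0.4, -1.8]
grip_width: 0.64
finger_force: 47.9
```

{"method": "drive_tool", "body": {"dp": [[0,0,1.5],[0,0,3],[0,0,4.5],[0,0,5],[0,0,5]], "delta_rot": [[0,0,0],[0,0,0],[0,0,0],[0,0,0],[0,0,0]], "claw": [5,5,5,5,5]}}

```text
t: 27.93
position: [0.5371, 0.3802, 0.0825]
ee_rot: [-2.103, -2.333, 0.01]
force: [-0.2, -0.3, -1.0]
grip_width: 0.637
finger_force: 47.9
```

{"method": "drive_tool", "body": {"dp": [[0,0,0],[0,0,0],[0,0,0]], "delta_rot": [[0,0,0],[0,0,0],[0,0,0]], "claw": [5,5,5]}}

```text
t: 28.18
position: [0.5398, 0.383, 0.0867]
ee_rot: [2.102, 2.334, 0.003]
force: [0.4, -0.6, -0.4]
grip_width: 0.634
finger_force: 47.9
```

```bash
python3 go.py .5408 .3833 .04 6
```

```text
t 28.18 pos [0.5398 0.383  0.0867] phi 6.0 tilt 0.13 F [ 0.35 -0.59 -0.36] w 0.634 ff 47.9
dp cm [0.01 0.1  4.67] rz 0.0 rows 1.1
```

{"method": "drive_tool", "body": {"dp": [[0,0.1,1],[0,0.1,2],[0,0.1,3],[0,0.1,3.6],[0,0.1,3.8]], "delta_rot": [[0,0,0],[0,0,0],[0,0,0],[0,0,0],[0,0,0]], "claw": [5,5,5,5,5]}}

```text
t: 28.6
position: [0.5386, 0.3821, 0.0446]
ee_rot: [-2.101, -2.334, 0.007]
force: [-0.7, 0.8, -2.1]
grip_width: 0.637
finger_force: 47.9
```

{"method": "drive_tool", "body": {"dp": [[0,0,0],[0,0,0],[0,0,0.3],[0,0,0.6],[0,0,0.6]], "delta_rot": [[0,0,0],[0,0,0],[0,0,0],[0,0,0],[0,0,0]], "claw": [5,5,5,5,5]}}

```text
t: 29.02
position: [0.5399, 0.3829, 0.0409]
ee_rot: [-2.102, -2.335, 0.001]
force: [-1.0, 0.2, -1.9]
grip_width: 0.639
finger_force: 47.9
```

```bash
python3 go.py .5408 .3833 .04 6; python3 -c "
from h import *; print(get_state()['joint_positions'])"
```

```text
t 29.02 pos [0.5399 0.3829 0.0409] phi 6.02 tilt 0.02 F [-0.96  0.19 -1.85] w 0.639 ff 47.9
dp cm [0.03 0.09 0.09] rz 0.02 rows 0.0
[ 6.16891779e-01  6.96832189e-01  1.86607727e-01  1.06093274e+00
 -2.09410641e-05  2.08258969e+00]
```

{"method": "drive_tool", "body": {"dp": [[0,0,0.1],[0,0,0.1]], "delta_rot": [[0,0,0],[0,0,0]], "claw": [5,5]}}

```text
t: 29.18
position: [0.54, 0.383, 0.0402]
ee_rot: [-2.102, -2.335, 0.0]
force: [0.6, -0.2, -1.2]
grip_width: 0.636
finger_force: 47.9
```

{"method": "drive_tool", "body": {"dp": [[0,0,0],[0,0,0],[0,0,0],[0,0,0],[0,0,0]], "delta_rot": [[0,0,0],[0,0,0],[0,0,0],[0,0,0],[0,0,0]], "claw": [6,7,8,8.5,8.5]}}

```text
t: 29.6
position: [0.5402, 0.3831, 0.0405]
ee_rot: [2.102, 2.335, 0.001]
force: [-0.2, -0.3, 0.1]
grip_width: 0.997
finger_force: 0.0
```

{"method": "drive_tool", "body": {"dp": [[0,0,-2.5],[0,0,-6.5],[0,0,-10.5],[0,0,-14.5],[0,0,-18]], "delta_rot": [[0,0,0],[0,0,0],[0,0,0],[0,0,0],[0,0,0]], "claw": [8.5,8.5,8.5,8.5,8.5]}}

```text
t: 30.02
position: [0.5402, 0.3831, 0.2234]
ee_rot: [2.101, 2.335, 0.003]
force: [1.4, 1.1, -0.0]
grip_width: 0.997
finger_force: 0.0
```

```bash
python3 go.py .3848 -.2875 .2 35; python3 - <<'E'
import sys; sys.path.insert(0,'.')
from h import *
p=cam('wrist'); save(p,'w5.png')
print(proj(p,[[.5408,.3833,.051],[.5408,.3833,.003]]))
for n in ('jar','jar_tray'):
    print(n,[(np.round(d['at']),round(d['p'],2),ray(p,d['at'],0.003)[:2].round(4)) for d in spot_point(p,n)])
E
```

```text
t 30.02 pos [0.5402 0.3831 0.2234] phi 6.02 tilt 0.12 F [ 1.43  1.06 -0.04] w 0.997 ff 0.0
dp cm [-65.06 -22.49   2.23] rz -28.98 rows 16.5
[[324.42371397 181.96944355]
 [324.25164301 169.21668145]]
jar [(array([172., 324.]), 0.89, array([0.5408, 0.3804]))]
jar_tray [(array([204., 327.]), 0.86, array([0.5479, 0.3467])), (array([323., 373.]), 0.28, array([0.6177, 0.2036]))]
```

View pics/w5.png

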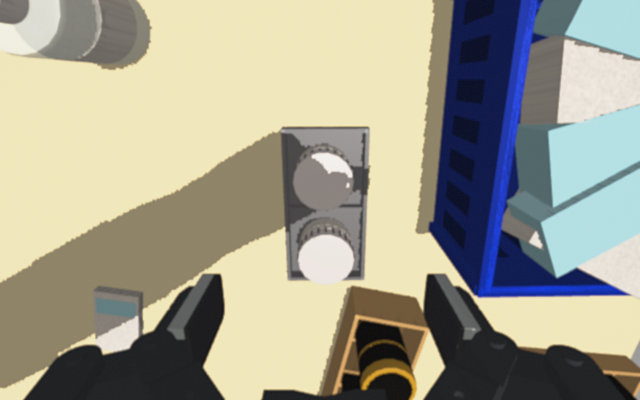

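The jar stands centred in its bay at (325, 178). Next is the box.

{"method": "drive_tool", "body": {"dp": [[-2.7,-0.9,0],[-6.4,-2.2,0],[-10.1,-3.5,0],[-13.8,-4.8,0],[-17.5,-6.1,0]], "delta_rot": [[0,0,0],[0,0,0],[0,0,0],[0,0,0],[0,0,0]], "claw": [8.5,8.5,8.5,8.5,8.5]}}

```text
t: 30.58
position: [0.4961, 0.2007, 0.2185]
ee_rot: [-2.1, -2.335, 0.004]
force: [0.8, -1.5, 0.4]
grip_width: 0.996
finger_force: 0.0
```

{"method": "drive_tool", "body": {"dp": [[-3.7,-1.3,0],[-7.4,-2.6,0],[-11.1,-3.8,0],[-14.8,-5.1,0],[-18.5,-6.4,0]], "delta_rot": [[0,0,0],[0,0,0],[0,0,0],[0,0,0],[0,0,0]], "claw": [8.5,8.5,8.5,8.5,8.5]}}

```text
t: 31.0
position: [0.4518, 0.0103, 0.219]
ee_rot: [-2.1, -2.334, 0.003]
force: [1.1, -0.9, 0.1]
grip_width: 0.994
finger_force: 0.0
```

{"method": "drive_tool", "body": {"dp": [[-3.7,-1.3,0],[-7.4,-2.6,0],[-11.1,-3.8,0],[-14.8,-5.1,0],[-18.5,-6.4,0]], "delta_rot": [[0,0,0],[0,0,0],[0,0,0],[0,0,0],[0,0,0]], "claw": [8.5,8.5,8.5,8.5,8.5]}}

```text
t: 31.42
position: [0.4076, -0.1801, 0.2191]
ee_rot: [-2.1, -2.334, 0.001]
force: [0.9, -0.0, -0.7]
grip_width: 0.998
finger_force: 0.0
```

{"method": "drive_tool", "body": {"dp": [[-3,-1,0],[-6,-2,0],[-8.5,-2.9,0],[-10.2,-3.4,0],[-10.5,-3.5,0]], "delta_rot": [[0,0,-5],[0,0,-11],[0,0,-17],[0,0,-23],[0,0,-29]], "claw": [8.5,8.5,8.5,8.5,8.5]}}

```text
t: 31.83
position: [0.384, -0.2893, 0.2187]
ee_rot: [-1.448, -2.786, 0.001]
force: [0.7, 1.5, -0.3]
grip_width: 0.994
finger_force: 0.0
```

{"method": "drive_tool", "body": {"dp": [[0,0,0],[0,0,0],[0,0,0]], "delta_rot": [[0,0,0],[0,0,0],[0,0,0]], "claw": [8.5,8.5,8.5]}}

```text
t: 32.08
position: [0.3851, -0.2861, 0.2195]
ee_rot: [-1.452, -2.784, -0.001]
force: [-0.2, 0.2, -0.4]
grip_width: 0.994
finger_force: 0.0
```

```bash
python3 go.py .3848 -.2875 .073 35; python3 - <<'E'
import sys; sys.path.insert(0,'.')
from fit import *
p=cam('wrist'); save(p,'w6.png')
for d in trace(p,'box'):
    g=(.3848,-.2875); e=proj(p,[[*g,.05]])[0]
    print(d['at'],round(d['p'],2),e)
    if np.hypot(d['at'][0]-e[1],d['at'][1]-e[0])<40:
        print(fit('box',[(p,big(d['mask']))],g,[.3,.6,.9]))
E
```

```text
t 32.08 pos [ 0.3851 -0.2861  0.2195] phi 34.93 tilt 0.1 F [-0.18  0.15 -0.36] w 0.994 ff 0.0
dp cm [-0.12 -0.1  14.65] rz -0.07 rows 3.5
[188.1, 321.8] 0.89 [322.31160302 184.27062763]
(array([ 0.38467255, -0.28590741,  0.67884074]), np.float64(0.026963749783944335))
[119.3, 214.7] 0.6 [322.31160302 184.27062763]
```

View pics/w6.png

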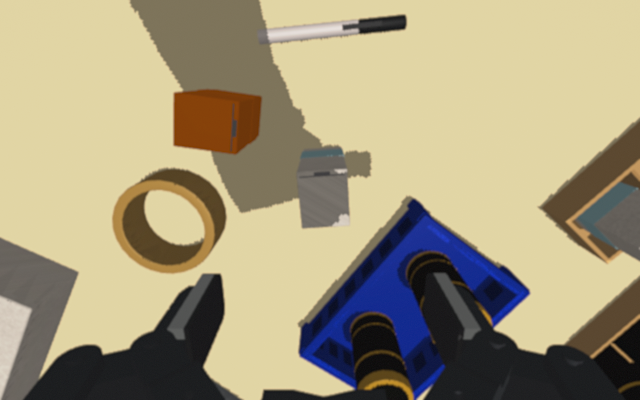

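The wrist view shows the white box at (323, 190), with the orange one clear at (215, 120). The refit gives yaw 38.9°, so I'll turn 4° more and grip.

{"method": "drive_tool", "body": {"dp": [[0,0,3.5],[0,0,7],[0,0,10.5],[0,0,13],[0,0,14.4]], "delta_rot": [[0,0,-3],[0,0,-4],[0,0,-4],[0,0,-4],[0,0,-4]], "claw": [7.5,7,7,7,7]}}

```text
t: 32.6
position: [0.3838, -0.2847, 0.0732]
ee_rot: [-1.349, -2.832, -0.002]
force: [-0.3, 0.4, 0.5]
grip_width: 0.819
finger_force: 0.0
```

{"method": "drive_tool", "body": {"dp": [[0,0,0],[0,0,0],[0,0,0],[0,0,0],[0,0,0]], "delta_rot": [[0,0,0],[0,0,0],[0,0,0],[0,0,0],[0,0,0]], "claw": [6,5,4,3,3], "grip_force": 40}}

```text
t: 33.02
position: [0.3866, -0.2875, 0.0778]
ee_rot: [1.351, 2.833, -0.001]
force: [1.0, -0.2, 1.9]
grip_width: 0.441
finger_force: 41.4
```

{"method": "drive_tool", "body": {"dp": [[0,0,0],[0,0,0],[0,0,0],[0,0,0]], "delta_rot": [[0,0,0],[0,0,0],[0,0,0],[0,0,0]], "claw": [3,3,3,3]}}

```text
t: 33.35
position: [0.3866, -0.2876, 0.0778]
ee_rot: [1.351, 2.833, -0.001]
force: [-0.6, -0.0, 6.0]
grip_width: 0.439
finger_force: 41.8
```

```bash
python3 go.py .6404 -.0877 .22 -6.5
```

```text
t 33.35 pos [ 0.3866 -0.2876  0.0778] phi 39.02 tilt 0.19 F [-0.58 -0.02  6.  ] w 0.439 ff 41.8
dp cm [ -0.49  32.32 -14.18] rz 45.52 rows 8.5
```

{"method": "drive_tool", "body": {"dp": [[0,0,-2],[0,0,-5],[0,0,-9],[0,0,-12.5],[0,0,-14]], "delta_rot": [[0,0,0],[0,0,0],[0,0,0],[0,0,0],[0,0,0]], "claw": [3,3,3,3,3]}}

```text
t: 33.77
position: [0.387, -0.2881, 0.2213]
ee_rot: [1.349, 2.829, -0.002]
force: [1.4, -0.1, -0.2]
grip_width: 0.437
finger_force: 41.0
```

{"method": "drive_tool", "body": {"dp": [[0,2.5,0],[0,5.8,0],[0,9.2,0],[0,12.6,0],[0,16,0]], "delta_rot": [[0,0,4],[0,0,8.5],[0,0,13],[0,0,18],[0,0,23]], "claw": [3,3,3,3,3]}}

```text
t: 34.18
position: [0.5105, -0.1852, 0.2164]
ee_rot: [-1.896, -2.505, 0.0]
force: [-0.2, -1.0, -0.5]
grip_width: 0.437
finger_force: 40.9
```

```bash
python3 go.py .6404 -.0877 .22 -6.5
```

```text
t 34.18 pos [ 0.5105 -0.1852  0.2164] phi 15.74 tilt 0.01 F [-0.16 -0.95 -0.5 ] w 0.437 ff 40.9
dp cm [ 5.86 15.15 -0.37] rz 22.24 rows 3.9
```

{"method": "drive_tool", "body": {"dp": [[1.3,3.4,0],[2.7,7,0],[4,10.5,0],[5.2,13.5,0],[5.8,15,0]], "delta_rot": [[0,0,5],[0,0,10],[0,0,15],[0,0,19],[0,0,22.2]], "claw": [3,3,3,3,3]}}

```text
t: 34.6
position: [0.6403, -0.0859, 0.2154]
ee_rot: [-2.338, -2.098, -0.001]
force: [-0.1, 0.2, -1.5]
grip_width: 0.436
finger_force: 41.0
```

{"method": "drive_tool", "body": {"dp": [[0,0,0],[0,0,1.5],[0,0,3.5],[0,0,5.5],[0,0,6.5]], "delta_rot": [[0,0,0],[0,0,0],[0,0,0],[0,0,0],[0,0,0]], "claw": [3,3,3,3,3]}}

```text
t: 35.02
position: [0.6357, -0.0894, 0.1484]
ee_rot: [-2.335, -2.096, 0.005]
force: [-0.5, 0.6, -1.1]
grip_width: 0.434
finger_force: 41.0
```

{"method": "drive_tool", "body": {"dp": [[0,0,0],[0,0,0],[0,0,0],[0,0,0]], "delta_rot": [[0,0,0],[0,0,0],[0,0,0],[0,0,0]], "claw": [3,3,3,3]}}

```text
t: 35.35
position: [0.6388, -0.0894, 0.1531]
ee_rot: [2.336, 2.097, 0.003]
force: [0.0, 0.0, -0.7]
grip_width: 0.434
finger_force: 41.0
```

```bash
python3 go.py .6404 -.0877 .081 -6.5; python3 - <<'E'
import sys; sys.path.insert(0,'.')
from h import *
p=cam('scene')
im=p['pixels'][:,:,::-1].copy()
q=(.6365,-.122,-.113); c,s=np.cos(q[2]),np.sin(q[2])
P=[[q[0]+c*x-s*y,q[1]+s*x+c*y,.04] for x,y in((.034,.0715),(-.034,.0715),(-.034,-.0715),(.034,-.0715))]
cv2.polylines(im,[np.round(proj(p,P)*16).astype(np.int32)],True,(0,255,0),1,cv2.LINE_AA,4)
cv2.imwrite('pics/s3c.png',cv2.resize(im[200:330,240:400],None,fx=4,fy=4,interpolation=cv2.INTER_CUBIC))
E
```

```text
t 35.35 pos [ 0.6388 -0.0894  0.1531] phi -6.19 tilt 0.17 F [ 0.    0.04 -0.71] w 0.434 ff 41.0
dp cm [0.19 0.12 7.21] rz 0.31 rows 1.7
```

View pics/s3c.png

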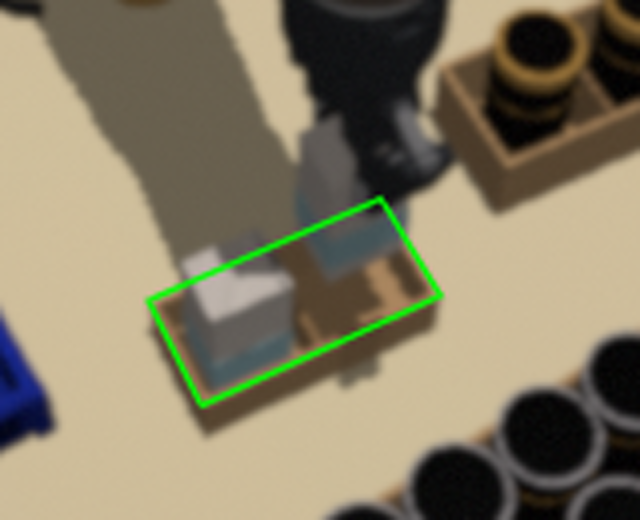

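The box hangs above the free bay, aligned with the tray. I'll lower it.

{"method": "drive_tool", "body": {"dp": [[0.2,0.1,1],[0.2,0.1,2.5],[0.2,0.1,4],[0.2,0.1,5.4],[0.2,0.1,6.3]], "delta_rot": [[0,0,0],[0,0,0],[0,0,0],[0,0,0],[0,0,0]], "claw": [3,3,3,3,3]}}

```text
t: 35.82
position: [0.6384, -0.0868, 0.0864]
ee_rot: [-2.337, -2.098, 0.002]
force: [0.4, 0.4, -1.2]
grip_width: 0.438
finger_force: 41.0
```

{"method": "drive_tool", "body": {"dp": [[0,0,0],[0,0,0],[0,0,0.3],[0,0,0.6],[0,0,0.6]], "delta_rot": [[0,0,0],[0,0,0],[0,0,0],[0,0,0],[0,0,0]], "claw": [3,3,3,3,3]}}

```text
t: 36.23
position: [0.6394, -0.0871, 0.0825]
ee_rot: [2.338, 2.098, 0.001]
force: [-0.4, -0.2, -0.2]
grip_width: 0.437
finger_force: 41.0
```

```bash
python3 go.py .6404 -.0877 .081 -6.5
```

```text
t 36.23 pos [ 0.6394 -0.0871  0.0825] phi -6.18 tilt 0.04 F [-0.42 -0.21 -0.24] w 0.437 ff 41.0
dp cm [-0.04  0.11  0.15] rz 0.32 rows 0.0
```

{"method": "drive_tool", "body": {"dp": [[0,0,0.2],[0,0,0.2]], "delta_rot": [[0,0,0],[0,0,0]], "claw": [3,3]}}

```text
t: 36.4
position: [0.6396, -0.0871, 0.0809]
ee_rot: [2.337, 2.098, 0.001]
force: [-0.1, -0.0, 0.2]
grip_width: 0.436
finger_force: 41.0
```

{"method": "drive_tool", "body": {"dp": [[0,0,0],[0,0,0],[0,0,0],[0,0,0],[0,0,0]], "delta_rot": [[0,0,0],[0,0,0],[0,0,0],[0,0,0],[0,0,0]], "claw": [4.2,5,5.5,6,6]}}

```text
t: 36.82
position: [0.6392, -0.0871, 0.0803]
ee_rot: [2.338, 2.098, 0.0]
force: [-0.2, -0.6, 0.2]
grip_width: 0.702
finger_force: 0.0
```

{"method": "drive_tool", "body": {"dp": [[0,0,-2],[0,0,-5],[0,0,-8.5],[0,0,-12],[0,0,-14]], "delta_rot": [[0,0,0],[0,0,0],[0,0,0],[0,0,0],[0,0,0]], "claw": [6,6,6,6,6]}}

```text
t: 37.23
position: [0.6404, -0.0873, 0.225]
ee_rot: [2.335, 2.095, 0.006]
force: [0.1, -0.5, 1.3]
grip_width: 0.7
finger_force: 0.0
```

{"method": "drive_tool", "body": {"dp": [[0,-2.5,0],[0,-6,0],[0,-9.5,0],[0,-13,0],[0,-15,0]], "delta_rot": [[0,0,0],[0,0,0],[0,0,0],[0,0,0],[0,0,0]], "claw": [6,6,6,6,6]}}

```text
t: 37.65
position: [0.4863, -0.0705, 0.2203]
ee_rot: [-2.337, -2.097, 0.002]
force: [-0.8, 0.2, -0.4]
grip_width: 0.704
finger_force: 0.0
```

{"method": "drive_tool", "body": {"dp": [[0,0,0],[0,0,0],[0,0,0]], "delta_rot": [[0,0,0],[0,0,0],[0,0,0]], "claw": [6,6,6]}}

```text
t: 37.9
position: [0.491, -0.0711, 0.2208]
ee_rot: [2.337, 2.097, 0.002]
force: [-0.8, 0.5, 0.5]
grip_width: 0.702
finger_force: 0.0
```

```bash
python3 go.py; python3 - <<'E'
import sys; sys.path.insert(0,'.')
from fit import *
p=cam('scene'); save(p,'end.png')
X=[('canister_a',(.62,.2055),.003),('canister_a',(.5425,-.411),.005),('canister_a',(.546,-.313),.005),('jar',(.5408,.3833),.003),('box',(.64,-.0875),.003)]
for n,g,z in X:
    print(n,g,[(round(d['p'],2),ray(p,d['at'],z)[:2].round(4)) for d in spot_point(p,n) if np.hypot(*(ray(p,d['at'],z)[:2]-g))<.04])
cv2.imwrite('pics/endc.png',cv2.resize(p['pixels'][120:370,130:490,::-1],None,fx=2.2,fy=2.2,interpolation=cv2.INTER_CUBIC))
E
```

```text
t 37.9 pos [ 0.491  -0.0711  0.2208] phi -6.18 tilt 0.12 F [-0.79  0.48  0.55] w 0.702 ff 0.0
canister_a (0.62, 0.2055) [(0.86, array([0.6087, 0.2126]))]
canister_a (0.5425, -0.411) [(0.75, array([ 0.5483, -0.4049]))]
canister_a (0.546, -0.313) []
jar (0.5408, 0.3833) [(0.93, array([0.5392, 0.3797]))]
box (0.64, -0.0875) [(0.83, array([ 0.6349, -0.0867]))]
```

View pics/endc.png

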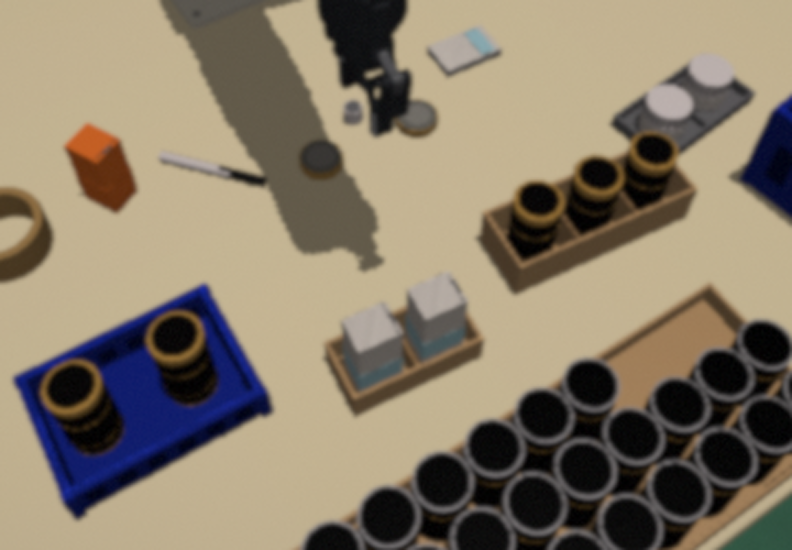

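The final view shows all five goods upright in place: crate canisters at (80, 410) and (180, 360), box at (436, 315), filled canister at (650, 170), and jar at (712, 72). The gripper is clear, so I'm handing in.

```bash
python3 -c "
from workcell import *
print(finish_job())"
```

```text
the job is handed in; nothing more can be done
None
```

I handed the job in at about 38 s: the filled canister (felt at about 3.2 N) is in the carton, both empties are in the crate, and the jar and white box are in their trays. All five were upright and released in the last picture; no verdict came back.

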